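# Load the warming plate and set its drying timer

### The arm

A 6-joint arm with a two-finger parallel gripper is mounted at the origin on the work surface. World frame = base frame: x ahead of the robot, y to its left, z up, the work surface at z = 0. Lengths are in m, angles in degrees, forces in N, time in s.
With the tool pointing down it reaches from about 0.4 to 0.825 m from the base axis. Payload 7 kg.
Tool frame: the origin (TCP) lies at the very end of the fingers, on their centre line; the grasp point (between the pads) lies 19 mm behind it; z points along the fingers, y is the direction in which the jaws open and shut (so a half turn about z gives the same grasp; the last joint's range is limited). The gripper opens to 88 mm and grips with 3 to 60 N. Pads are 19 mm wide; open, the fingers measure 130 mm over their backs; the gripper's body (78 mm by 193 mm) begins 47 mm behind the grasp point.
Start: joints at [-47.034, 20.546, 0.682, 0, -70.136, -16.507], TCP at [0.301, -0.604, 0.227] pointing down, gripper open.
Joint ranges: [-176.03, 176.03], [-82.01, 121.73], [-58.28, 71.71], [-173.87, 95.51], [-174.79, -0.11], [-173.66, 173.66]. Speed limits (degrees/s): [136.94, 136.94, 172.46, 180, 180, 180].

### API

Orientations are given as [roll, pitch, yaw] about the fixed x, y, z axes, in that order (R = Rz(yaw) Ry(pitch) Rx(roll)).
In Python, from plant import ctrl, snapshot, workorder gives the robot as it stands. The module is installed in compiled form; this text tells all that it offers.
- The arm moves only by the shell command python3 -m creep 'ROWS'. ROWS is JSON, a list of rows, each a list of 5 numbers: the shift along the tool's x, y, z scaled (see below), then the turn about the tool's z scaled (see below), then the finger opening in mm, from 0 to 87.6. A call has exactly 8 rows; each row is the pose to reach, as a shift and turn from the pose commanded when the call began, along the tool's axes at that moment, turning the shorter way round; what a row does not reach only later rows make up. The controller multiplies each number of a shift by 0.1 m and each number of a turn by 180 degrees. A row lasts 1/12 s, in which the tool goes at most 41.7 mm and 7.16 degrees, less where a joint would pass 70% of its speed; a pose out of reach is approached as far as the arm can. A call with a number of a shift or a turn outside -1 to 1 is refused whole. A call with a gripper value outside its range is refused whole. The fingers move at their own pace and stop on an object; the grip force is fixed at half the most. Time passes only in rows, so rows that repeat a pose let the fingers close, or fill a call up. It gives the time, the measured TCP pose, the force and the opening at its end, in the units of the state.
- ctrl.get_obs(): the state, without advancing time (a new reading comes with each control period).
- snapshot(name): name is "side" or "top"; returns a dict with "img" (420x560x3 uint8, blue, green, red), "camera_matrix" (3x3 intrinsics, pixels), "k1" (the pictures are not rectified: a ray, as slopes to the right and down, at radius r is drawn at 1 + k1 r^2 times it, then the intrinsics apply), "xyz" and "rotation" of the camera in the world. Camera axes: x right, y up, looking along -z (the intrinsics and any distortion apply to the point x, -y, -z); pixel columns grow to the right and rows downward; lengths in m; the calibration is good to about 2 mm. A picture is of the moment at which its call begins. There is no depth.
- workorder.close_job(): hands the job in, once; it reports no verdict.
The state is a dict: "clock": time; "joint_pos": joint angles; "qvel": joint speeds; "tau": joint torques, N m; "tool_pos": TCP position; "orientation": TCP orientation; "force": force on the tool from outside, world axes, zero at the start; "moment": the same for the moment, N m; "opening": finger opening in m.
Only numpy, scipy, OpenCV 4.12 (cv2) and the standard library are available. Lean on these libraries where they do the work, as an engineer would, in place of code of your own. Each camera call takes 0.05 s, during which the arm holds its last target.

### The job

Set the two freshly painted wooden keepsake boxes to dry: put both side by side, lids up and flat on the floor of the rimmed warming plate, setting them down gently. Then turn the timer, the only control on the sloped console with a bar handle, clockwise until its bar lies straight across the console with its white mark pointing left as the robot sees it (at the long black line). Do not touch the three round knobs beside it, and leave everything else on the table where it is.

Things in the scene. Friction and masses are not known exactly. Their poses are not given: they have to be found in the camera images.
- long_box_center (a point): centre of the long wooden box (100 x 45 x 50 mm high, 0.15 kg give or take, loose); x along its 100 mm side, y along its 45 mm side, z up out of its lid. 25 mm above its underside. Stands on the table at the start.
- short_box_center (a point): centre of the short wooden box (70 x 60 x 50 mm high, same mass, loose); x along its 70 mm side, y along its 60 mm side, z up out of its lid. 25 mm above its underside. Stands on the table at the start.
- tray: warming plate: fixed aluminium plate with a low rim. Origin at the centre of its underside, on the table. Floor 16 mm above the table, 114 mm along its x by 128 mm along its y inside the rim; rim 5 mm thick, top 28 mm above the table. The boxes fit e.g. with the long box's 100 mm side along the plate's x at one end and the short box's 70 mm side along the plate's y in the rest, 13 mm spare.
- console: white wedge console, fixed, 290 mm wide (its y), from x = -60 to +90 mm of its origin (on the table). Its metal face slopes 30 degrees, rising away from the robot from 35 mm height (x = -60) to 104 mm (x = +60), so its normal leans 30 degrees from vertical to the console's -x. Four controls in one row, 62 mm apart along y, half-way up the face; their order changes.
- timer_grip (a point): point on the timer's axis at the height to grip, 37 mm above the face. Black bar handle 35 mm long, 14 mm wide, top 44 mm above the face, on a metal 36 mm disc whose top is 14 mm above the face. Turns with the bar: x along the bar (white mark at its -x end), y across it, z along the axis out of the face (30 degrees from vertical).
- timer (a joint): timer angle, rad, growing clockwise as seen looking at the face. 0: bar up and down the slope, mark pointing down to the robot. 1.57: bar straight across, mark to the left (console's +y) at the long black line: the wanted setting. Starts at 0.1 to 0.45, ends at 2.6. Light friction (0.035 N m), no click or stop at the setting, stays where it is left.
- fan_a: one of three round black knobs, 36 mm wide, top 36 mm above the console's face, in the same row as the timer. Origin on its axis 6 mm above the face, z out of the face. Not to be touched.
- fan_b: one of three round black knobs, 36 mm wide, top 36 mm above the console's face, in the same row as the timer. Origin on its axis 6 mm above the face, z out of the face. Not to be touched.
- fan_c: one of three round black knobs, 36 mm wide, top 36 mm above the console's face, in the same row as the timer. Origin on its axis 6 mm above the face, z out of the face. Not to be touched.
- cup: paper water cup with a brush in it, 72 mm wide, 89 mm tall (brush to 150). Loose bystander; origin under its centre.
- pots: strip of five small paint pots, 180 x 33 x 31 mm. Loose bystander; origin under its centre.
- jar: small lidded jar, 38 mm wide, 42 mm tall, between the plate and the console. Loose bystander; origin under its centre.
- tape: roll of paper tape lying flat, 84 mm wide, 24 mm tall. Loose bystander; origin under its centre.
- coasters: stack of three square wooden coasters, about 100 mm wide, 19 mm tall. Loose bystander; origin under its centre.
Things that resemble listed ones, but are neither listed nor needed, are in the scene too. Of the things shaped like the tray, the aluminium one is meant.

How it is judged (in metres and radians):
On the way, in this order (a step that is already met when the one before it is completed fails the run):
1. both boxes stand flat on the plate's floor inside its rim, let go (x of long_box_center in the frame of tray between -0.052 and 0.052 m and y of long_box_center in the frame of tray between -0.06 and 0.06 m and z of long_box_center in the frame of tray between 0.037 and 0.045 m and angle between each of long_box_center, short_box_center's own z axis and vertical below 0.1 rad and x of short_box_center in the frame of tray between -0.052 and 0.052 m and y of short_box_center in the frame of tray between -0.06 and 0.06 m and z of short_box_center in the frame of tray between 0.037 and 0.045 m and contact force between the fingers and anything else below 0.1 N), for 0.2 s.
2. the timer is set: bar straight across, mark to the left (value of joint timer between 1.37 and 1.77 rad), for 0.2 s.
At the end, for the whole second after the job is handed in: Both boxes stand lid up (within 0.1 rad) on the floor inside the plate's rim (box centres 25 mm above the floor, within 4 mm) and the timer rests at 1.57 within 0.2 rad (about 11 degrees), let go (all of step 2 and x of long_box_center in the frame of tray between -0.052 and 0.052 m and y of long_box_center in the frame of tray between -0.06 and 0.06 m and z of long_box_center in the frame of tray between 0.037 and 0.045 m and angle between each of long_box_center, short_box_center's own z axis and vertical below 0.1 rad and x of short_box_center in the frame of tray between -0.052 and 0.052 m and y of short_box_center in the frame of tray between -0.06 and 0.06 m and z of short_box_center in the frame of tray between 0.037 and 0.045 m and velocity of joint timer between -0.05 and 0.05 rad/s); the robot touches nothing.
It fails at once if a round knob is touched (contact force between any of fan_a, fan_b, fan_c and anything else above 1 N).
It fails at once if something else on the table is pushed more than 25 mm (distance of any of cup, pots, jar, tape, coasters from where it was at the start of the episode above 0.025 m).
It fails at once if a box is dropped or banged onto the plate (over 40 N) (contact force between tray and anything else above 40 N).
It also fails if it takes over 69 s, if anything falls off the work surface, if the arm or the gripper's body presses on something with over 40 N, if the wrist force passes 120 N, or if a joint passes its speed limit or range.

## Working session

There is one attempt and no reset: what is moved stays moved. The work goes in short steps, Python scripts to look and compute and a shell command to move; the robot and the scene stay as the last step left them, time stands still between calls to the robot, and variables do not carry over. Pictures are saved under pics/ and viewed, and the job is handed in when it is done.

```bash
mkdir -p pics; cat > h.py <<'E'
import numpy as np,cv2
from plant import ctrl,snapshot,workorder
E
python3 - <<'E'
from h import *
print(ctrl.get_obs())
for n in("side","top"):
    s=snapshot(n); cv2.imwrite(f"pics/{n}0.png",s["img"]); np.savez(f"{n}0.npz",**s)
    print(n,s["camera_matrix"],s["k1"],s["xyz"],s["rotation"])
E
```

```text
{'clock': 0.0, 'joint_pos': array([-4.70335900e+01,  2.05907983e+01,  6.31677215e-01, -2.29193403e-02,
       -7.01368929e+01, -1.65075267e+01]), 'qvel': array([-0.0568423 ,  0.09078017, -0.00774603,  0.01355876,  0.06188427,
        0.04185254]), 'tau': array([-4.91702815e-05, -5.82710302e+01,  2.93061322e+01,  6.99741170e+00,
        6.84738407e-03, -1.72221044e-04]), 'tool_pos': array([ 0.30050591, -0.60383275,  0.22560517]), 'orientation': array([ 1.79901821e+02, -6.62714801e-03, -1.53548916e+02]), 'force': array([ 0.15052876,  0.19234635, -0.46429427]), 'moment': array([-0.00758354, -0.00874051,  0.02627548]), 'opening': 0.08760825698627814}
side [[430.2366551    0.         272.78644965]
 [  0.         430.2366551  214.41808099]
 [  0.           0.           1.        ]] 0.03524341772866398 [0.00595591 0.61541093 0.7196921 ] [  52.08912157   -0.24599287 -138.9397721 ]
top [[453.46363216   0.         273.86002303]
 [  0.         453.46363216 204.90736015]
 [  0.           0.           1.        ]] -0.08649909224510668 [ 0.36785138 -0.02194911  1.46391812] [  8.27017142   0.54271305 -88.56895964]
```

View pics/top0.png

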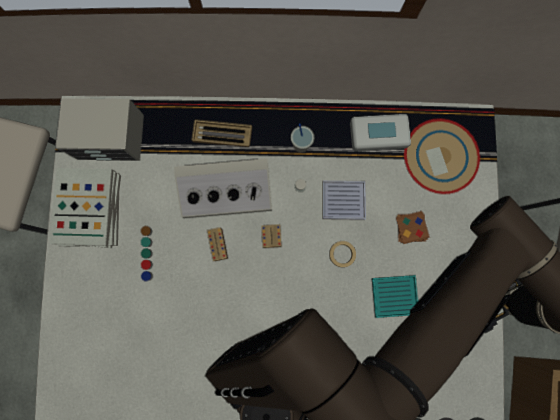

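View pics/side0.png

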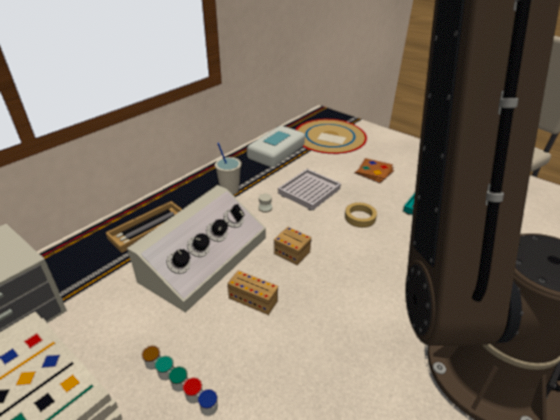

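The top view shows the long box at about (218,244), the short box at (271,236) and the aluminium plate at (343,200). The teal tray at (394,296) is a decoy. The timer is the rightmost control at (253,192), and the jar is at (300,185). Next I'll enlarge the view and measure.

```bash
cat >> h.py <<'E'
from scipy.spatial.transform import Rotation as R
def cam(s):
    return np.array(s["camera_matrix"]),float(s["k1"]),np.array(s["xyz"]),R.from_euler('xyz',s["rotation"],degrees=True).as_matrix()
def ray(s,uv):
    K,k1,o,Rm=cam(s)
    d=np.array([[k1,0,0,0]]) 
    uv=np.atleast_2d(np.array(uv,float))
    p=cv2.undistortPoints(uv.reshape(-1,1,2),K,np.array([k1,0,0,0,0])).reshape(-1,2)
    v=np.c_[p[:,0],-p[:,1],-np.ones(len(p))]@Rm.T
    return o,v
def onz(s,uv,z):
    o,v=ray(s,uv); return o+v*((z-o[2])/v[:,2:3])
def proj(s,P):
    K,k1,o,Rm=cam(s); c=(np.atleast_2d(P)-o)@Rm; x=c[:,0]/-c[:,2]; y=-c[:,1]/-c[:,2]
    f=1+k1*(x*x+y*y); return np.c_[K[0,0]*x*f+K[0,2],K[1,1]*y*f+K[1,2]]
def load(f): return dict(np.load(f))
def crop(s,x0,y0,x1,y1,k,f):
    im=cv2.resize(s["img"][y0:y1,x0:x1],None,fx=k,fy=k,interpolation=cv2.INTER_CUBIC); cv2.imwrite(f,im)
def tri(s1,p1,s2,p2):
    A=np.zeros((3,3));b=np.zeros(3)
    for s,p in((s1,p1),(s2,p2)):
        o,v=ray(s,p);v=v[0]/np.linalg.norm(v[0]);M=np.eye(3)-np.outer(v,v);A+=M;b+=M@o
    return np.linalg.solve(A,b)
E
python3 - <<'E'
from h import *
t=load("top0.npz");s=load("side0.npz")
crop(t,165,150,375,275,3.8,"pics/ct.png")
crop(s,125,160,345,315,3.6,"pics/cs.png")
# gripper tcp check
print(proj(t,[[.3005,-.6038,.2256]]),onz(t,[[343,200],[218,244],[271,236],[253,192]],0))
E
```

```text
[[490.45353617 299.47233583]] [[ 0.6017744  -0.22835969  0.        ]
 [ 0.44833551  0.17453839  0.        ]
 [ 0.47850847  0.00393244  0.        ]
 [ 0.62136313  0.06666313  0.        ]]
```

View pics/ct.png

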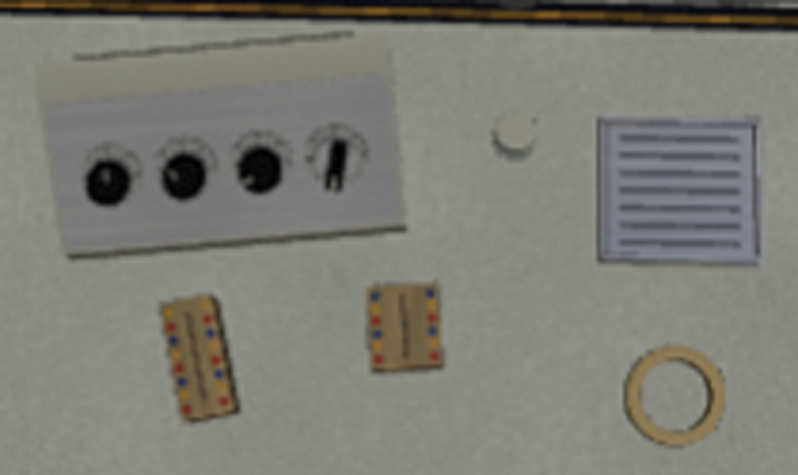

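View pics/cs.png

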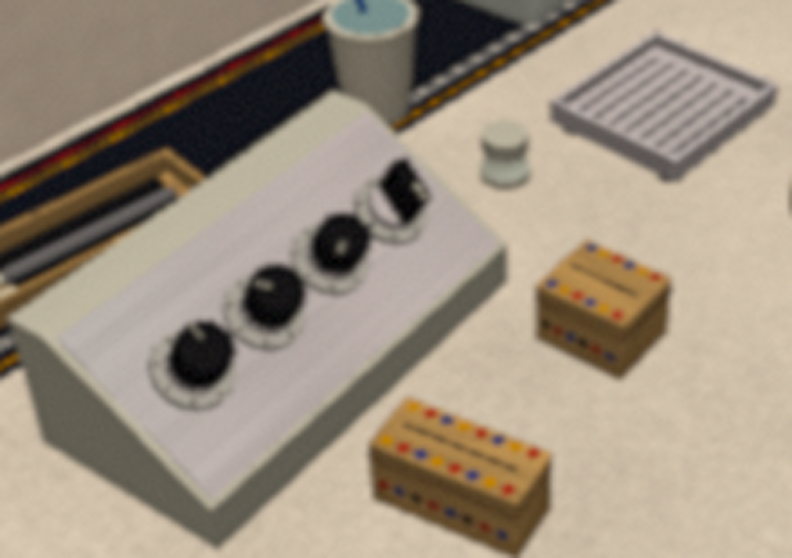

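```bash
python3 - <<'E'
from h import *
t=load("top0.npz");s=load("side0.npz")
C=lambda p:np.array(p)/3.8+[165-.37,150-.37]
S=lambda p:np.array(p)/3.6+[125-.36,160-.36]
def yaw(a,b): d=b-a; return np.degrees(np.arctan2(d[1],d[0]))
# tray outer rim corners (top) 
tr=onz(t,C([[598,117],[760,119],[760,264],[600,262]]),.028)
print("tray top",tr.round(4)[:,:2],tr.mean(0)); 
ts=onz(s,S([[551,103],[656,36],[777,91],[674,166]]),.028); print("tray side",ts.round(4)[:,:2],ts.mean(0))
# boxes lid corners by HSV mask
hsv=cv2.cvtColor(t["img"],cv2.COLOR_BGR2HSV)
L=onz(t,C([[161,304],[212,294],[238,411],[186,421]]),.05);print("long top",L[:,:2].round(4),L.mean(0))
L=onz(s,S([[370,440],[408,398],[551,458],[514,502]]),.05);print("long side",L[:,:2].round(4),L.mean(0))
L=onz(t,C([[367,284],[439,282],[443,368],[371,372]]),.05);print("short top",L[:,:2].round(4),L.mean(0))
L=onz(s,S([[537,287],[588,242],[671,286],[625,328]]),.05);print("short side",L[:,:2].round(4),L.mean(0))
# console front lower/upper edge, at z .035
f=onz(t,C([[68,256],[405,228]]),.035);print("front edge top",f,yaw(f[1],f[0])-90)
f=onz(s,S([[215,508],[504,248]]),.035);print("front edge side",f,yaw(f[1],f[0])-90)
# timer & knobs tops
print("timer bar top tri",tri(t,C([336,163]),s,S([406,192])))
for a,b in(([261,170],[341,243]),([184,177],[273,296]),([108,182],[201,352])): print("knob",tri(t,C(a),s,S(b)))
E
```

```text
tray top [[ 0.6596 -0.1564]
 [ 0.6613 -0.2944]
 [ 0.5372 -0.2938]
 [ 0.5358 -0.1593]] [ 0.59850154 -0.225966    0.028     ]
tray side [[ 0.6561 -0.1566]
 [ 0.6545 -0.2902]
 [ 0.5319 -0.2885]
 [ 0.5332 -0.1542]] [ 0.59390111 -0.22238402  0.028     ]
long top [[0.4897 0.2043]
 [0.499  0.1624]
 [0.4035 0.1372]
 [0.3942 0.1796]] [0.44662107 0.17087774 0.05      ]
long side [[0.4885 0.2025]
 [0.496  0.1635]
 [0.3998 0.1434]
 [0.3939 0.1822]] [0.44454485 0.17290049 0.05      ]
short top [[ 0.5105  0.0347]
 [ 0.5135 -0.0246]
 [ 0.4429 -0.0296]
 [ 0.4382  0.0293]] [0.4762585  0.00244478 0.05      ]
short side [[ 0.504   0.0357]
 [ 0.5083 -0.0221]
 [ 0.4387 -0.0231]
 [ 0.4362  0.0286]] [0.47177602 0.00476359 0.05      ]
front edge top [[0.52932078 0.28705435 0.035     ]
 [0.55978586 0.00481808 0.035     ]] 6.1607548149682
front edge side [[0.52799984 0.28795768 0.035     ]
 [0.55894186 0.00696665 0.035     ]] 6.283948134452899
timer bar top tri [0.60172151 0.05928953 0.09284304]
knob [0.59639258 0.12108797 0.09005123]
knob [0.58945967 0.18360083 0.09067562]
knob [0.58343388 0.24479408 0.0915308 ]
```

```bash
cat >> h.py <<'E'
CO=np.array([.6036,.1532,0]); CY=6.2
CR=R.from_euler('z',CY,degrees=True).as_matrix()
XH=CR[:,0];YH=CR[:,1]
F0=lambda y: CO+y*YH+np.array([0,0,.0695])
N=-.5*XH+np.array([0,0,.866]); U=.866*XH+np.array([0,0,.5])
E
python3 - <<'E'
from h import *
a=np.linspace(0,2*np.pi,40)
def go(s,box,k,f):
    x0,y0,x1,y1=box
    im=cv2.resize(s["img"][y0:y1,x0:x1],None,fx=k,fy=k,interpolation=cv2.INTER_CUBIC)
    def draw(P,c):
        q=((proj(s,P)+.5-[x0,y0])*k).astype(np.int32); cv2.polylines(im,[q.reshape(-1,1,2)],True,c,1)
    for y in(-.093,-.031,.031,.093):
        n=[(0.014,.018),(.044,.0175)] if y==-.093 else [(.036,.018)]
        for h,r in n: draw([F0(y)+N*h+r*(np.cos(t)*U+np.sin(t)*YH) for t in a],(0,255,0))
    e=[(-.06,-.145,.035),(-.06,.145,.035),(.06,.145,.104),(.06,-.145,.104)]
    draw([CO+x*XH+y*YH+np.array([0,0,z]) for x,y,z in e],(0,0,255))
    cv2.imwrite(f,im)
go(load("top0.npz"),(170,150,280,225),7,"pics/ot.png")
go(load("side0.npz"),(125,175,275,315),4.2,"pics/os.png")
E
```

```text
(no output)
```

View pics/ot.png

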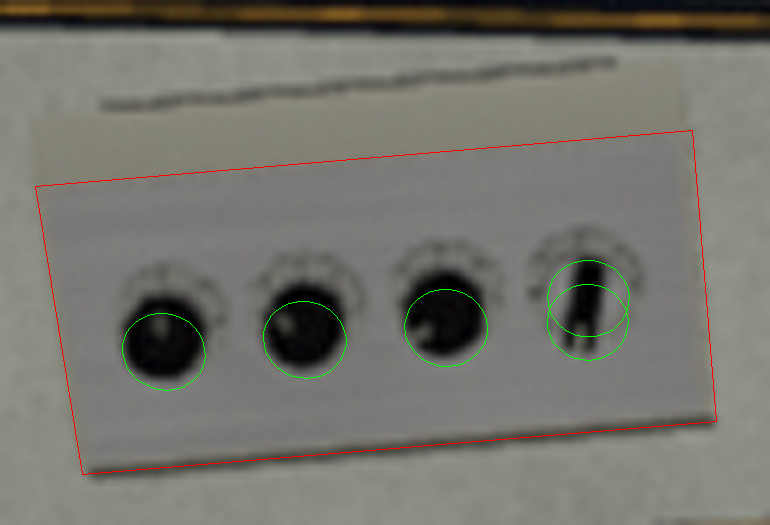

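View pics/os.png

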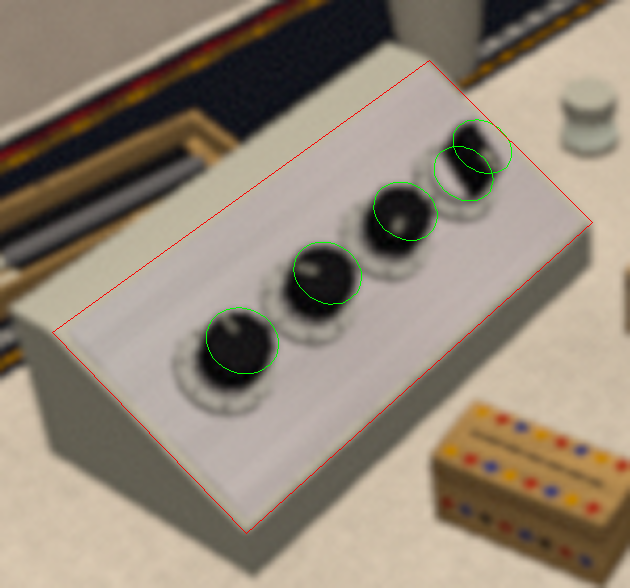

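The masks and both views agree to a few mm. Long box: (.446,.172), yaw about 13°. Short box: (.474,.004), yaw about 4°. Plate: (.596,-.224), yaw about 0. Console yaw is about 6°. I'll start moving toward the long box.

```bash
cat >> h.py <<'E'
def plan(xyz,yaw):
    o=ctrl.get_obs(); p=o["tool_pos"]; e=o["orientation"]; ps=np.radians(e[2])
    d=np.array(xyz)-p; x=d[0]*np.cos(ps)+d[1]*np.sin(ps); y=d[0]*np.sin(ps)-d[1]*np.cos(ps)
    a=-((yaw-e[2]+180)%360-180)
    print("t%.2f"%o["clock"],"pos",p.round(4),"yaw %.2f"%e[2],"j",o["joint_pos"].round(0),"F",o["force"].round(1),"open %.4f"%o["opening"])
    print("rows x %.3f y %.3f z %.3f turn %.4f"%(x*10,y*10,-d[2]*10,a/180))
E
M='[[-0.085,0.11,0,0,87],[-0.17,0.22,0,0,87],[-0.255,0.33,0,0,87],[-0.34,0.44,0,0,87],[-0.425,0.55,0,0,87],[-0.51,0.66,0,0,87],[-0.595,0.77,0,0,87],[-0.68,0.88,0,0,87]]'
python3 -m creep '[[-0.085,0.11,0,0,87],[-0.17,0.22,0,0,87],[-0.255,0.33,0,0,87],[-0.34,0.44,0,0,87],[-0.425,0.55,0,0,87],[-0.51,0.66,0,0,87],[-0.595,0.77,0,0,87],[-0.68,0.88,0,0,87]]'
python3 -c "
from h import *
plan([.4456,.172,.2],-166.7)"
```

```text
clock: 0.77
tool_pos: [0.3227, -0.4938, 0.2267]
orientation: [-180.0, 0.0, -153.5]
force: [0.1, 0.0, 0.1]
opening: 0.087
t0.77 pos [ 0.3227 -0.4938  0.2267] yaw -153.53 j [-38.  13. -10.  -0. -67. -26.] F [0.1 0.  0.1] open 0.0870
rows x -4.068 y 5.412 z 0.267 turn 0.0732
```

```bash

python3 -m creep '[[-0.085,0.11,0,0,87],[-0.17,0.22,0,0,87],[-0.255,0.33,0,0,87],[-0.34,0.44,0,0,87],[-0.425,0.55,0,0,87],[-0.51,0.66,0,0,87],[-0.595,0.77,0,0,87],[-0.68,0.88,0,0,87]]' >/dev/null
python3 -m creep '[[-0.085,0.11,0,0,87],[-0.17,0.22,0,0,87],[-0.255,0.33,0,0,87],[-0.34,0.44,0,0,87],[-0.425,0.55,0,0,87],[-0.51,0.66,0,0,87],[-0.595,0.77,0,0,87],[-0.68,0.88,0,0,87]]' >/dev/null
python3 -m creep '[[-0.085,0.11,0,0,87],[-0.17,0.22,0,0,87],[-0.255,0.33,0,0,87],[-0.34,0.44,0,0,87],[-0.425,0.55,0,0,87],[-0.51,0.66,0,0,87],[-0.595,0.77,0,0,87],[-0.68,0.88,0,0,87]]' >/dev/null
python3 -m creep '[[-0.085,0.11,0,0,87],[-0.17,0.22,0,0,87],[-0.255,0.33,0,0,87],[-0.34,0.44,0,0,87],[-0.425,0.55,0,0,87],[-0.51,0.66,0,0,87],[-0.595,0.77,0,0,87],[-0.68,0.88,0,0,87]]' >/dev/null
python3 -m creep '[[-0.085,0.11,0,0,87],[-0.17,0.22,0,0,87],[-0.255,0.33,0,0,87],[-0.34,0.44,0,0,87],[-0.425,0.55,0,0,87],[-0.51,0.66,0,0,87],[-0.595,0.77,0,0,87],[-0.68,0.88,0,0,87]]'
python3 -c "
from h import *
plan([.4456,.172,.12],-166.7)"
```

```text
clock: 4.1
tool_pos: [0.4303, 0.0512, 0.2266]
orientation: [180.0, 0.0, -153.5]
force: [-0.7, -0.5, 0.0]
opening: 0.0869
t4.10 pos [0.4303 0.0512 0.2266] yaw -153.53 j [ 33.  -3. -28.   0. -65. -97.] F [-0.7 -0.5  0. ] open 0.0869
rows x -0.675 y 1.013 z 1.066 turn 0.0732
```

```bash

python3 -m creep '[[-0.085,0.12,0.03,0.01,87],[-0.17,0.25,0.1,0.02,87],[-0.255,0.37,0.2,0.03,87],[-0.34,0.5,0.35,0.04,87],[-0.425,0.62,0.5,0.05,87],[-0.51,0.75,0.7,0.06,87],[-0.595,0.87,0.85,0.07,87],[-0.675,1.0,1.0,0.073,87]]'
python3 - <<'E'
from h import *
t=snapshot("top");np.savez("top1.npz",**t);crop(t,165,150,375,275,3.8,"pics/t1.png")
s=snapshot("side");np.savez("side1.npz",**s);crop(s,125,160,345,315,3.6,"pics/s1.png")
plan([.4456,.172,.021],-166.7)
E
```

```text
clock: 4.77
tool_pos: [0.446, 0.1707, 0.1258]
orientation: [180.0, 0.0, -166.8]
force: [-0.3, -0.0, 0.1]
opening: 0.0869
t4.87 pos [0.4453 0.1708 0.1244] yaw -166.63 j [  45.    8.  -32.   -0.  -51. -121.] F [-0.5 -0.8 -0. ] open 0.0868
rows x -0.006 y 0.011 z 1.034 turn 0.0004
```

View pics/s1.png

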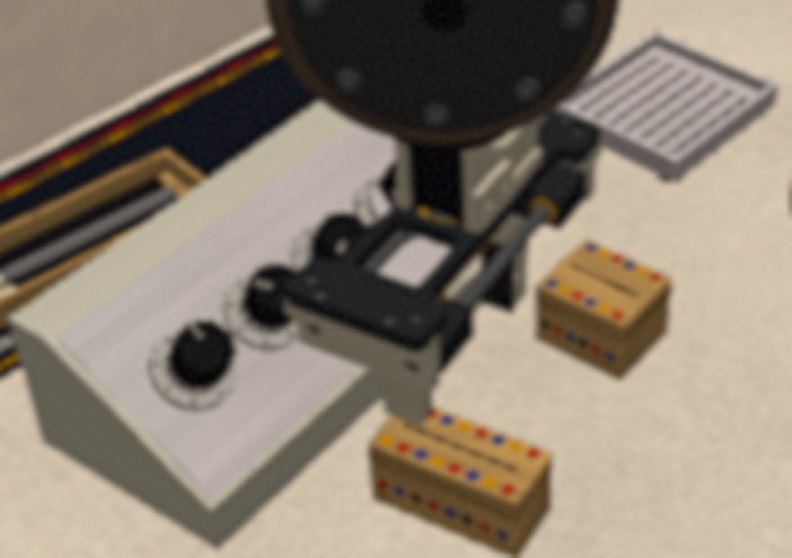

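View pics/t1.png

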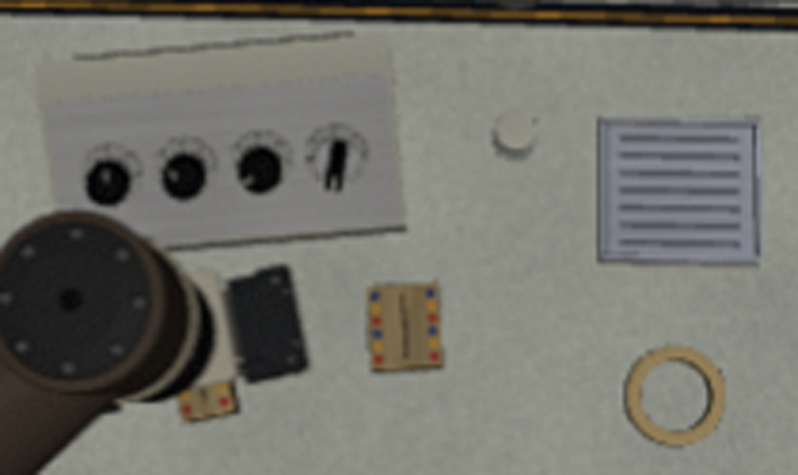

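The gripper straddles the long box at crop (210,400) in the top view. Descending.

```bash

python3 -m creep '[[0,0.01,0.1,0,87],[0,0.01,0.25,0,87],[0,0.01,0.4,0,87],[0,0.01,0.56,0,87],[0,0.01,0.72,0,87],[0,0.01,0.87,0,87],[0,0.01,0.96,0,87],[0,0.01,1.0,0,87]]'
python3 -m creep '[[0,0,0.02,0,80],[0,0,0.02,0,70],[0,0,0.02,0,60],[0,0,0.02,0,50],[0,0,0.02,0,40],[0,0,0.02,0,40],[0,0,0.02,0,40],[0,0,0.02,0,40]]'
python3 -c "
from h import *
plan([.4456,.172,.14],-180)"
```

```text
clock: 5.53
tool_pos: [0.4458, 0.1703, 0.0259]
orientation: [-180.0, -0.1, -166.7]
force: [-0.8, -0.7, 0.1]
opening: 0.0868
clock: 6.2
tool_pos: [0.4467, 0.1711, 0.0249]
orientation: [180.0, 0.0, -166.7]
force: [-1.8, 0.7, 3.3]
opening: 0.045
t6.20 pos [0.4467 0.1711 0.0249] yaw -166.67 j [  45.   16.  -38.    0.  -36. -121.] F [-1.8  0.7  3.3] open 0.0450
rows x 0.009 y 0.011 z -1.151 turn 0.0740
```

```bash

python3 -m creep '[[0,0,-0.05,0,40],[0,0,-0.15,0,40],[0,0,-0.29,0,40],[0,0,-0.43,0,40],[0,0,-0.57,0,40],[0,0,-0.71,0,40],[0,0,-0.85,0,40],[0,0,-1.0,0,40]]'
python3 -c "
from h import *
plan([.596,-.262,.16],-180)"
```

```text
clock: 6.87
tool_pos: [0.4459, 0.1703, 0.1252]
orientation: [-180.0, -0.1, -166.7]
force: [-0.8, 0.6, -2.8]
opening: 0.0448
t6.87 pos [0.4459 0.1703 0.1252] yaw -166.69 j [  45.    7.  -32.   -0.  -51. -121.] F [-0.8  0.6 -2.8] open 0.0448
rows x -0.466 y -4.553 z -0.348 turn 0.0739
```

```bash

python3 -m creep '[[-0.01,-0.09,-0.05,0.01,40],[-0.02,-0.2,-0.1,0.02,40],[-0.03,-0.32,-0.15,0.03,40],[-0.04,-0.44,-0.2,0.04,40],[-0.05,-0.56,-0.25,0.05,40],[-0.06,-0.68,-0.3,0.06,40],[-0.08,-0.8,-0.35,0.07,40],[-0.1,-0.92,-0.35,0.074,40]]'
python3 -c "
from h import *
plan([.596,-.262,.16],-180)"
```

```text
clock: 7.53
tool_pos: [0.4774, 0.082, 0.1598]
orientation: [-180.0, -0.0, 179.8]
force: [0.3, 0.3, -1.4]
opening: 0.045
t7.53 pos [0.4774 0.082  0.1598] yaw 179.77 j [  33.    6.  -28.    0.  -56. -123.] F [ 0.3  0.3 -1.4] open 0.0450
rows x -1.200 y -3.435 z -0.002 turn -0.0013
```

```bash

python3 -m creep '[[-0.04,-0.12,0,0,40],[-0.08,-0.24,0,0,40],[-0.12,-0.36,0,0,40],[-0.16,-0.48,0,0,40],[-0.2,-0.6,0,0,40],[-0.24,-0.72,0,0,40],[-0.28,-0.84,0,0,40],[-0.32,-0.96,0,0,40]]' >/dev/null
python3 -m creep '[[-0.04,-0.12,0,0,40],[-0.08,-0.24,0,0,40],[-0.12,-0.36,0,0,40],[-0.16,-0.48,0,0,40],[-0.2,-0.6,0,0,40],[-0.24,-0.72,0,0,40],[-0.28,-0.84,0,0,40],[-0.32,-0.96,0,0,40]]' >/dev/null
python3 -m creep '[[-0.04,-0.12,0,0,40],[-0.08,-0.24,0,0,40],[-0.12,-0.36,0,0,40],[-0.16,-0.48,0,0,40],[-0.2,-0.6,0,0,40],[-0.24,-0.72,0,0,40],[-0.28,-0.84,0,0,40],[-0.32,-0.96,0,0,40]]' >/dev/null
python3 -m creep '[[-0.04,-0.1,0.1,0,40],[-0.08,-0.2,0.2,0,40],[-0.12,-0.3,0.3,0,40],[-0.16,-0.4,0.4,0,40],[-0.2,-0.5,0.5,0,40],[-0.24,-0.55,0.6,0,40],[-0.24,-0.56,0.65,0,40],[-0.24,-0.56,0.65,0,40]]'
python3 - <<'E'
from h import *
t=snapshot("top");np.savez("top2.npz",**t);crop(t,265,130,425,250,5,"pics/t2.png")
s=snapshot("side");np.savez("side2.npz",**s);crop(s,240,120,360,230,6,"pics/s2.png")
plan([.596,-.262,.041],-180)
E
```

```text
clock: 10.2
tool_pos: [0.5964, -0.2605, 0.0923]
orientation: [180.0, -0.2, 180.0]
force: [0.1, 0.8, -1.8]
opening: 0.0448
t10.30 pos [ 0.5972 -0.2602  0.0944] yaw -179.99 j [ -6.  24. -12.   0. -54. -84.] F [ 1.  -0.1 -1.1] open 0.0447
rows x 0.012 y -0.018 z 0.534 turn 0.0000
```

View pics/s2.png

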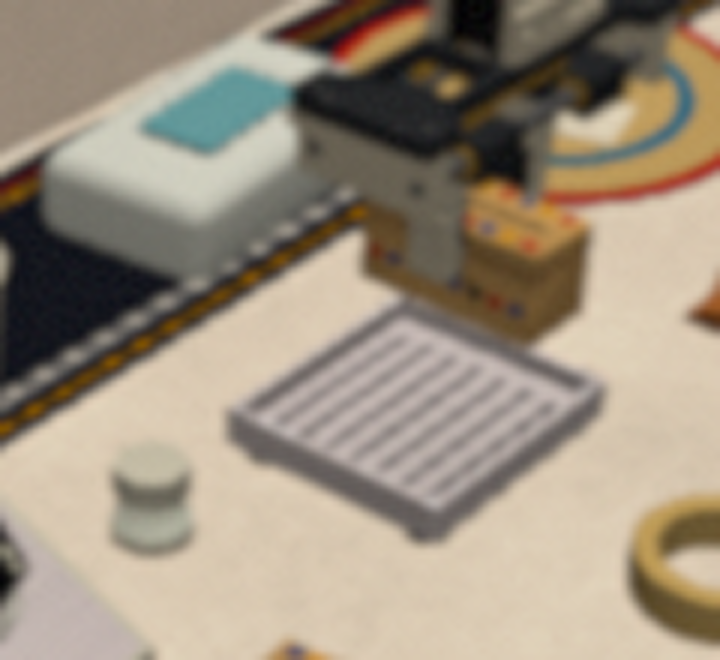

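View pics/t2.png

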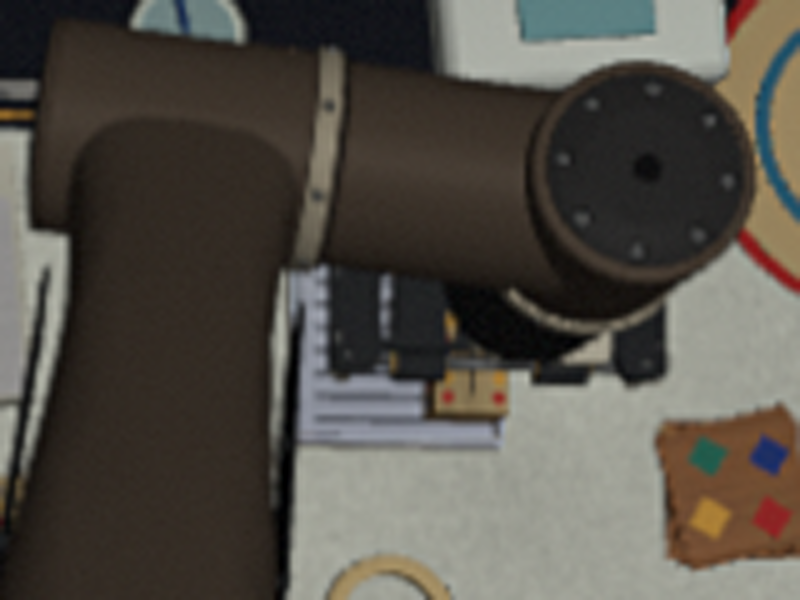

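```bash
python3 - <<'E'
from h import *
t=load("top2.npz");s=load("side2.npz")
T=lambda p:np.array(p)/5+[265-.4,130-.4]
S=lambda p:np.array(p)/6+[240-.42,120-.42]
print("side bottom near corners",onz(s,S([[535,343],[583,306],[365,270]]),.0694).round(4))
print("side lid",onz(s,S([[535,262],[590,230]]),.1194).round(4))
print("top front lid",onz(t,T([[430,405],[508,405]]),.1194).round(4),onz(t,T([[430,418],[508,418]]),.1194).round(4))
# expected projections 
c=np.array([.597,-.260]);h=np.array([[-.05,.0225],[-.05,-.0225],[.05,.0225]])
for z in(.0694,.1194):
  P=np.c_[c+h,np.full(3,z)]
  print(z,"T",((proj(t,P)-[264.6,129.6])*5).round(0).tolist(),"S",((proj(s,P)-[239.6,119.6])*6).round(0).tolist())
E
```

```text
side bottom near corners [[ 0.5476 -0.2467  0.0694]
 [ 0.5491 -0.2879  0.0694]
 [ 0.6464 -0.2455  0.0694]]
side lid [[ 0.5444 -0.2349  0.1194]
 [ 0.5418 -0.2744  0.1194]]
top front lid [[ 0.5511 -0.2344  0.1194]
 [ 0.5522 -0.2813  0.1194]] [[ 0.5433 -0.2344  0.1194]
 [ 0.5444 -0.2813  0.1194]]
0.0694 T [[422.0, 422.0], [494.0, 424.0], [422.0, 264.0]] S [[524.0, 352.0], [580.0, 312.0], [354.0, 276.0]]
0.1194 T [[435.0, 412.0], [510.0, 414.0], [435.0, 248.0]] S [[533.0, 258.0], [591.0, 219.0], [358.0, 184.0]]
```

```bash

python3 -m creep '[[0,0,0.06,0,40],[0,0,0.12,0,40],[0,0,0.2,0,40],[0,0,0.27,0,40],[0,0,0.34,0,40],[0,0,0.4,0,40],[0,0,0.43,0,40],[0,0,0.45,0,40]]'
python3 - <<'E'
from h import *
s=snapshot("side");np.savez("side3.npz",**s);crop(s,240,120,360,230,6,"pics/s3.png")
plan([.596,-.262,.041],-180)
E
```

```text
clock: 10.97
tool_pos: [0.597, -0.2604, 0.0487]
orientation: [180.0, -0.1, 180.0]
force: [0.9, 0.0, -0.6]
opening: 0.0447
t11.02 pos [ 0.597  -0.2604  0.0486] yaw 180.00 j [ -6.  27. -14.  -0. -49. -84.] F [ 0.   0.  -2.1] open 0.0447
rows x 0.010 y -0.016 z 0.076 turn -0.0000
```

View pics/s3.png

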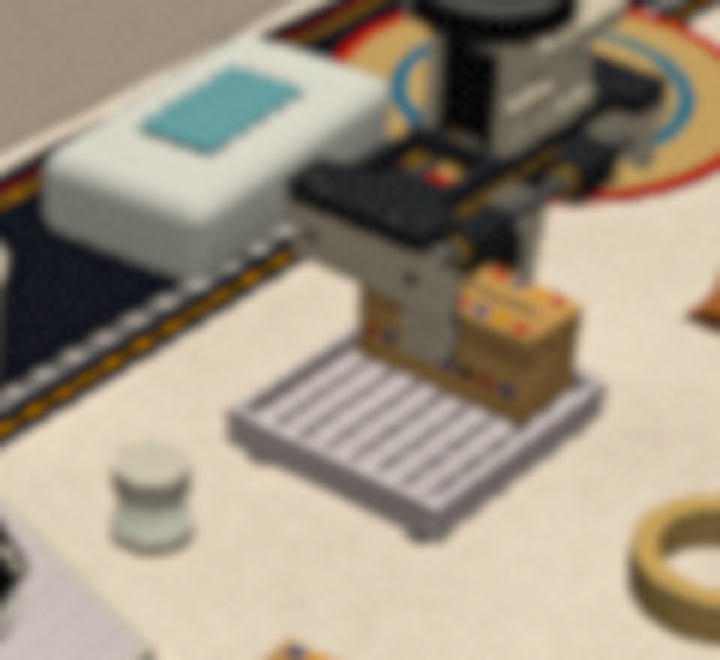

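```bash
python3 - <<'E'
from h import *
s=load("side3.npz")
S=lambda p:np.array(p)/6+[240-.42,120-.42]
print(onz(s,S([[525,422],[576,382],[362,350]]),.0236).round(4))
print("inner rim top",onz(s,S([[585,392],[405,309],[430,520],[248,416]]),.028).round(4))
E
```

```text
[[ 0.5495 -0.248   0.0236]
 [ 0.5508 -0.2921  0.0236]
 [ 0.646  -0.2459  0.0236]]
inner rim top [[ 0.5392 -0.2821  0.028 ]
 [ 0.649  -0.2842  0.028 ]
 [ 0.5331 -0.1514  0.028 ]
 [ 0.6471 -0.1601  0.028 ]]
```

```bash

python3 -m creep '[[0,0.01,0,0,40],[0,0.02,0,0,40],[0,0.03,0,0,40],[0,0.03,0.015,0,40],[0,0.03,0.03,0,40],[0,0.03,0.045,0,40],[0,0.03,0.06,0,40],[0,0.03,0.065,0,40]]'
python3 -m creep '[[0,0,0.005,0,40],[0,0,0.01,0,40],[0,0,0.015,0,40],[0,0,0.015,0,40],[0,0,0.015,0,40],[0,0,0.015,0,40],[0,0,0.015,0,40],[0,0,0.015,0,40]]'

```

```text
clock: 11.68
tool_pos: [0.5971, -0.2574, 0.0427]
orientation: [180.0, -0.0, 180.0]
force: [-0.7, -0.0, -0.9]
opening: 0.0449
clock: 12.35
tool_pos: [0.5973, -0.2575, 0.0416]
orientation: [-180.0, 0.0, 180.0]
force: [0.8, 0.4, -1.5]
opening: 0.0451
```

```bash

python3 -m creep '[[0,0,0.005,0,40],[0,0,0.01,0,40],[0,0,0.015,0,40],[0,0,0.015,0,40],[0,0,0.015,0,40],[0,0,0.015,0,40],[0,0,0.015,0,40],[0,0,0.015,0,40]]'
python3 - <<'E'
from h import *
s=snapshot("side");np.savez("side4.npz",**s);crop(s,240,120,360,230,6,"pics/s4.png")
plan([.596,-.262,.041],-180)
E
```

```text
clock: 13.02
tool_pos: [0.5974, -0.2575, 0.041]
orientation: [-180.0, 0.0, -180.0]
force: [-3.4, 1.0, 5.9]
opening: 0.0446
t13.07 pos [ 0.5974 -0.2575  0.041 ] yaw -179.99 j [ -6.  28. -15.   0. -48. -84.] F [-1.9  0.5  5.4] open 0.0450
rows x 0.014 y -0.045 z -0.000 turn 0.0001
```

View pics/s4.png

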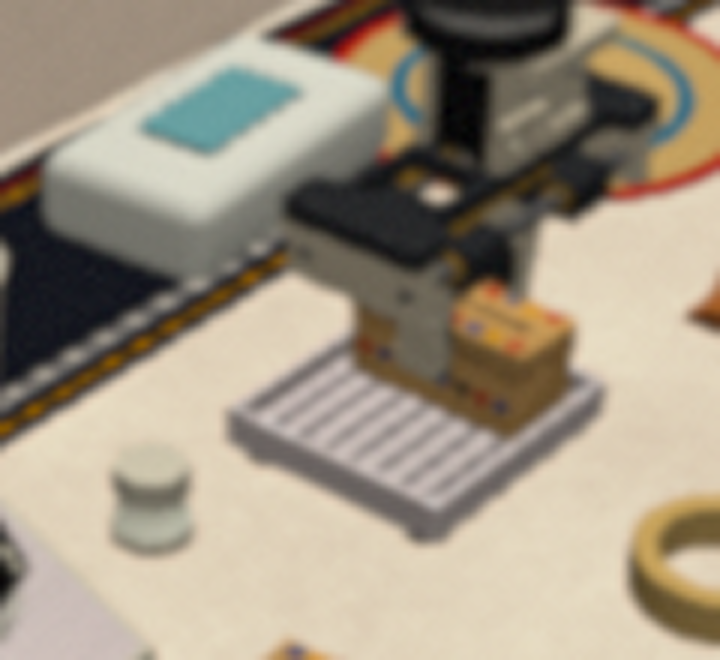

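```bash

python3 -m creep '[[0,0,-0.005,0,46],[0,0,-0.005,0,55],[0,0,-0.005,0,65],[0,0,-0.005,0,75],[0,0,-0.005,0,80],[0,0,-0.05,0,80],[0,0,-0.15,0,80],[0,0,-0.3,0,80]]'
python3 -m creep '[[0,0,-0.12,0,87],[0,0,-0.25,0,87],[0,0.02,-0.4,0,87],[0.06,0.12,-0.55,-0.04,87],[0.14,0.26,-0.7,-0.07,87],[0.22,0.4,-0.8,-0.11,87],[0.3,0.55,-0.9,-0.15,87],[0.38,0.7,-0.95,-0.19,87]]'
python3 - <<'E'
from h import *
s=snapshot("side");np.savez("side5.npz",**s);crop(s,240,120,360,230,6,"pics/s5.png")
plan([.474,.0036,.13],-86.3)
E
```

```text
clock: 13.73
tool_pos: [0.5965, -0.2573, 0.0697]
orientation: [180.0, -0.1, 180.0]
force: [-0.3, 0.1, 0.6]
opening: 0.0797
clock: 14.4
tool_pos: [0.5596, -0.1871, 0.1677]
orientation: [-179.9, 0.1, -145.6]
force: [0.6, 0.2, 1.1]
opening: 0.0874
t14.45 pos [ 0.5587 -0.1852  0.1684] yaw -145.01 j [  1.  15. -15.  -0. -60. -56.] F [-3.1  1.7 -0.8] open 0.0869
rows x -0.389 y 2.032 z 0.384 turn -0.3262
```

View pics/s5.png

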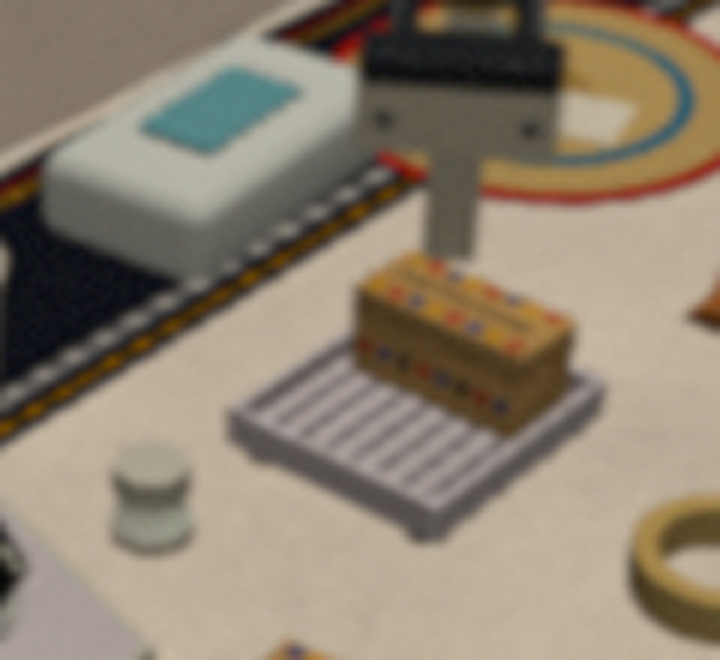

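The long box stands flat inside the rim at crop (465,345). Next, the short box.

```bash

python3 -m creep '[[-0.02,0.12,0,-0.03,87],[-0.05,0.25,0,-0.065,87],[-0.07,0.38,0,-0.1,87],[-0.1,0.5,0,-0.135,87],[-0.12,0.63,0,-0.17,87],[-0.14,0.75,0,-0.205,87],[-0.17,0.88,0,-0.24,87],[-0.19,1.0,0,-0.27,87]]'
python3 -c "
from h import *
plan([.474,.0036,.13],-86.3)"
```

```text
clock: 15.12
tool_pos: [0.519, -0.0934, 0.1661]
orientation: [-179.9, 0.0, -97.0]
force: [-0.9, 0.6, 0.9]
opening: 0.0869
t15.12 pos [ 0.519  -0.0934  0.1661] yaw -97.03 j [ 11.   9. -23.   0. -58. -18.] F [-0.9  0.6  0.9] open 0.0869
rows x -0.908 y 0.565 z 0.361 turn -0.0596
```

```bash

python3 -m creep '[[-0.13,0.08,0.04,-0.01,87],[-0.26,0.16,0.08,-0.02,87],[-0.39,0.24,0.12,-0.03,87],[-0.52,0.33,0.16,-0.04,87],[-0.65,0.41,0.22,-0.05,87],[-0.78,0.49,0.3,-0.06,87],[-0.9,0.56,0.36,-0.06,87],[-0.91,0.56,0.36,-0.06,87]]'
python3 - <<'E'
from h import *
s=snapshot("side");crop(s,125,160,345,315,3.6,"pics/s6.png")
t=snapshot("top");crop(t,165,150,375,275,3.8,"pics/t6.png")
plan([.474,.0036,.025],-86.3)
E
```

```text
clock: 15.78
tool_pos: [0.474, 0.0045, 0.129]
orientation: [180.0, 0.0, -86.5]
force: [-0.2, 0.2, -1.1]
opening: 0.0872
t15.88 pos [0.4754 0.0037 0.1299] yaw -86.46 j [ 24.   7. -32.   0. -51. -21.] F [ 0.3 -0.1  0. ] open 0.0868
rows x 0.001 y 0.014 z 1.049 turn -0.0009
```

View pics/s6.png

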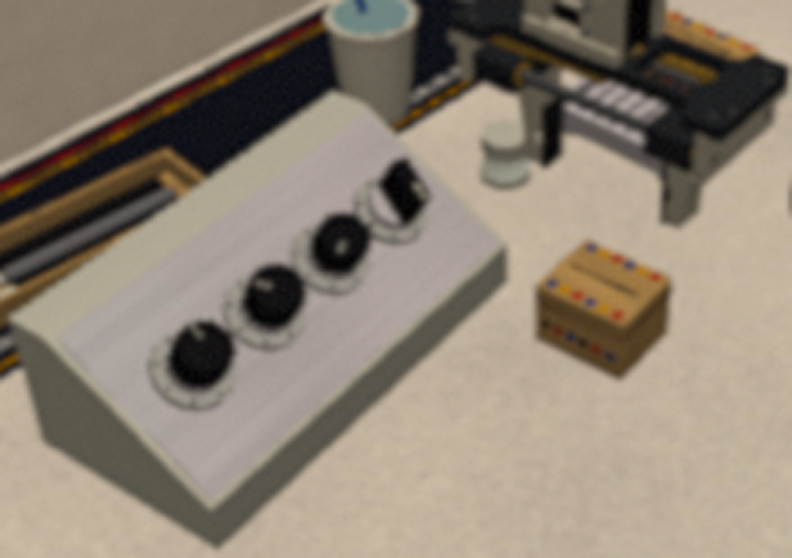

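View pics/t6.png

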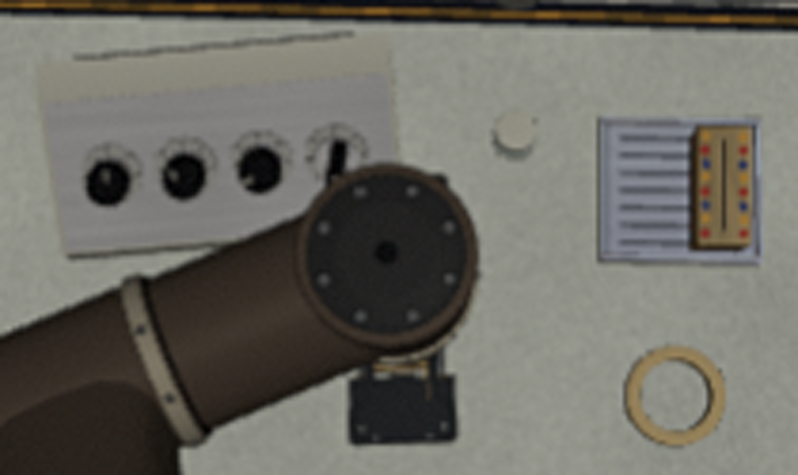

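```bash
python3 - <<'E'
from h import *
s=load("side0.npz")
for z in(.13,):
  P=[[.4754+d,.0037+d*.06,.130] for d in(-.065,-.044,.044,.065)]
  print(((proj(s,P)-[124.6,159.6])*3.6).round(0))
E
```

```text
[[693. 226.]
 [664. 212.]
 [550. 160.]
 [524. 148.]]
```

```bash

python3 -m creep '[[0,0.014,0.1,0,87],[0,0.014,0.25,0,87],[0,0.014,0.4,0,87],[0,0.014,0.56,0,87],[0,0.014,0.72,0,87],[0,0.014,0.86,0,87],[0,0.014,0.96,0,87],[0,0.014,1.0,0,87]]'
python3 -m creep '[[0,0,0.03,0,80],[0,0,0.04,0,72],[0,0,0.04,0,65],[0,0,0.04,0,60],[0,0,0.04,0,60],[0,0,0.04,0,60],[0,0,0.04,0,60],[0,0,0.04,0,60]]'
python3 -m creep '[[0,0,-0.05,0,60],[0,0,-0.15,0,60],[0,0,-0.29,0,60],[0,0,-0.43,0,60],[0,0,-0.57,0,60],[0,0,-0.71,0,60],[0,0,-0.85,0,60],[0,0,-1.0,0,60]]'
python3 -c "
from h import *
plan([.597,-.197,.14],-90)"
```

```text
clock: 16.55
tool_pos: [0.4737, 0.0026, 0.0283]
orientation: [179.9, -0.0, -86.6]
force: [-0.4, 0.5, 0.6]
opening: 0.0872
clock: 17.22
tool_pos: [0.4741, 0.0035, 0.0256]
orientation: [-179.9, 0.0, -86.5]
force: [0.7, -0.4, 4.6]
opening: 0.0702
clock: 17.88
tool_pos: [0.4727, 0.0032, 0.1255]
orientation: [179.9, 0.0, -86.5]
force: [-0.4, 0.4, -1.7]
opening: 0.07
t17.88 pos [0.4727 0.0032 0.1255] yaw -86.53 j [ 24.   7. -32.  -0. -51. -21.] F [-0.4  0.4 -1.7] open 0.0700
rows x 2.073 y -1.120 z -0.145 turn 0.0193
```

```bash

python3 -m creep '[[0.09,-0.05,-0.02,0.002,60],[0.18,-0.1,-0.04,0.005,60],[0.27,-0.15,-0.06,0.01,60],[0.36,-0.2,-0.08,0.015,60],[0.45,-0.25,-0.1,0.019,60],[0.54,-0.3,-0.12,0.019,60],[0.63,-0.35,-0.14,0.019,60],[0.72,-0.39,-0.14,0.019,60]]'
python3 -c "
from h import *
plan([.597,-.197,.14],-90)"
```

```text
clock: 18.55
tool_pos: [0.5178, -0.0673, 0.1391]
orientation: [-180.0, -0.0, -89.9]
force: [0.4, 0.5, -1.8]
opening: 0.0698
t18.55 pos [ 0.5178 -0.0673  0.1391] yaw -89.95 j [ 14.  11. -25.   0. -54. -14.] F [ 0.4  0.5 -1.8] open 0.0698
rows x 1.298 y -0.791 z -0.009 turn 0.0003
```

```bash

python3 -m creep '[[0.09,-0.05,0,0,60],[0.18,-0.1,0,0,60],[0.27,-0.16,0,0,60],[0.36,-0.22,0,0,60],[0.45,-0.28,0,0,60],[0.54,-0.34,0,0,60],[0.62,-0.38,0,0,60],[0.7,-0.42,0,0,60]]' >/dev/null
python3 -m creep '[[0.09,-0.05,0,0,60],[0.18,-0.11,0.05,0,60],[0.28,-0.17,0.12,0,60],[0.37,-0.23,0.2,0,60],[0.46,-0.29,0.28,0,60],[0.54,-0.34,0.36,0,60],[0.59,-0.37,0.43,0,60],[0.6,-0.37,0.47,0,60]]'
python3 - <<'E'
from h import *
s=snapshot("side");np.savez("side7.npz",**s);crop(s,240,120,360,230,6,"pics/s7.png")
t=snapshot("top");crop(t,265,130,425,250,5,"pics/t7.png")
plan([.597,-.197,.0415],-90)
E
```

```text
clock: 19.88
tool_pos: [0.596, -0.197, 0.0902]
orientation: [179.9, 0.0, -90.0]
force: [0.8, 0.2, -2.5]
opening: 0.0701
t19.98 pos [ 0.5953 -0.1963  0.0906] yaw -89.98 j [ -0.  23. -15.  -0. -52.   0.] F [ 0.1  0.  -2.2] open 0.0702
rows x 0.007 y -0.017 z 0.491 turn 0.0001
```

View pics/s7.png

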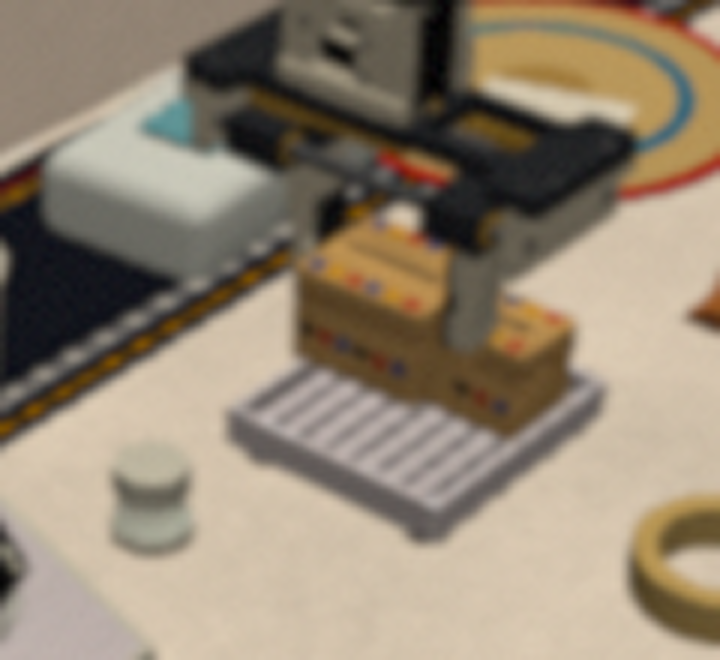

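View pics/t7.png

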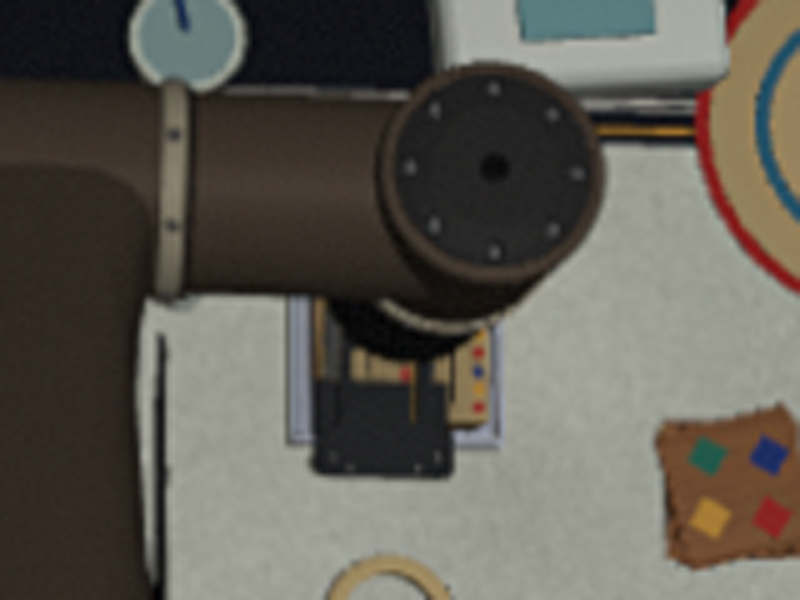

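```bash
python3 - <<'E'
from h import *
t=load("top0.npz");s=load("side7.npz")
T=lambda p:np.array(p)/5+[265-.4,130-.4]
C=lambda p:np.array(p)/3.8+[165-.37,150-.37]
S=lambda p:np.array(p)/6+[240-.42,120-.42]
print("short +y lid edge",onz(t,T([[314,310],[314,350]]),.1156).round(4))
print("long lid edges",onz(t,C([[697,190],[752,190]]),.066).round(4))
print("tray outer y",onz(t,C([[598,190],[760,190]]),.028).round(4))
print("side: short bottom +x+y corner",onz(s,S([[298,357],[298,280]]),.0656).round(4), onz(s,S([[297,282]]),.1156).round(4))
E
```

```text
short +y lid edge [[ 0.6078 -0.1648  0.1156]
 [ 0.5834 -0.165   0.1156]]
long lid edges [[ 0.5928 -0.2349  0.066 ]
 [ 0.5939 -0.2802  0.066 ]]
tray outer y [[ 0.5969 -0.157   0.028 ]
 [ 0.6002 -0.2941  0.028 ]]
side: short bottom +x+y corner [[ 0.6259 -0.1698  0.0656]
 [ 0.6686 -0.222   0.0656]] [[ 0.6172 -0.1563  0.1156]]
```

```bash

python3 -m creep '[[0.01,-0.01,0.05,0,60],[0.02,-0.02,0.1,0,60],[0.03,-0.02,0.17,0,60],[0.03,-0.02,0.24,0,60],[0.03,-0.02,0.31,0,60],[0.03,-0.02,0.37,0,60],[0.03,-0.02,0.4,0,60],[0.03,-0.02,0.41,0,60]]'
python3 - <<'E'
from h import *
s=snapshot("side");np.savez("side8.npz",**s);crop(s,240,120,360,230,6,"pics/s8.png")
plan([.597,-.199,.0415],-90)
E
```

```text
clock: 20.65
tool_pos: [0.5976, -0.1989, 0.0501]
orientation: [179.9, 0.0, -89.9]
force: [-0.0, -0.9, -1.8]
opening: 0.07
t20.70 pos [ 0.5978 -0.199   0.0504] yaw -89.94 j [ -1.  25. -17.  -0. -48.   1.] F [-0.1 -0.5 -0.5] open 0.0697
rows x -0.000 y 0.008 z 0.089 turn 0.0004
```

View pics/s8.png

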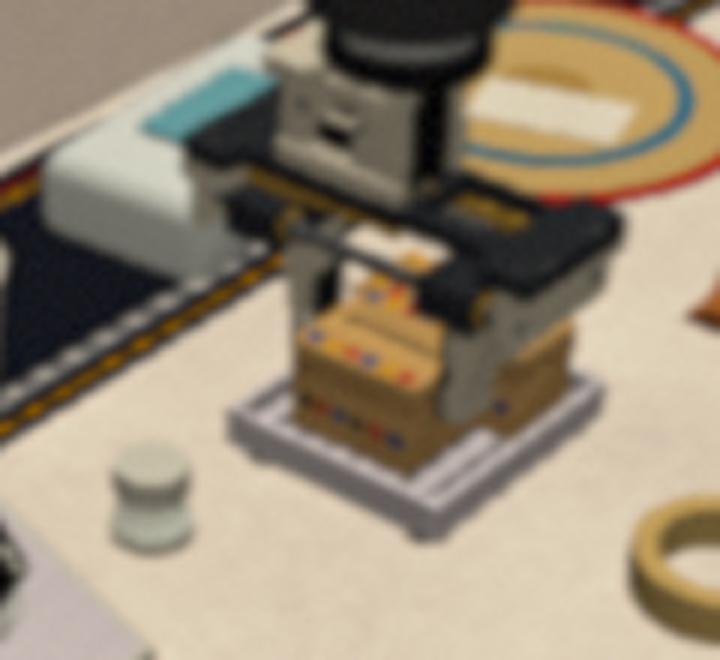

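Inside the rim and clear of the long box. Lowering slowly.

```bash

python3 -m creep '[[0,0,0.015,0,60],[0,0,0.03,0,60],[0,0,0.045,0,60],[0,0,0.06,0,60],[0,0,0.07,0,60],[0,0,0.075,0,60],[0,0,0.08,0,60],[0,0,0.08,0,60]]'
python3 -m creep '[[0,0,0.005,0,60],[0,0,0.01,0,60],[0,0,0.015,0,60],[0,0,0.015,0,60],[0,0,0.015,0,60],[0,0,0.015,0,60],[0,0,0.015,0,60],[0,0,0.015,0,60]]'
```

```text
clock: 21.37
tool_pos: [0.598, -0.1991, 0.043]
orientation: [180.0, 0.0, -89.9]
force: [0.3, 0.6, -1.8]
opening: 0.0696
clock: 22.03
tool_pos: [0.5982, -0.1991, 0.0417]
orientation: [-180.0, -0.0, -89.9]
force: [-0.8, 0.2, -1.0]
opening: 0.0698
```

```bash

python3 -m creep '[[0,0,0.005,0,60],[0,0,0.01,0,60],[0,0,0.01,0,60],[0,0,0.01,0,60],[0,0,0.01,0,70],[0,0,0.01,0,75],[0,0,0.01,0,80],[0,0,0.01,0,87]]'
python3 -m creep '[[0,0,0,0,87],[0,0,-0.03,0,87],[0,0,-0.1,0,87],[0,0,-0.25,0,87],[0,0,-0.45,0,87],[0,0,-0.65,0,87],[0,0,-0.85,0,87],[0,0,-1,0,87]]'
python3 - <<'E'
from h import *
plan([.597,-.0,.18],0)
E
```

```text
clock: 22.7
tool_pos: [0.5983, -0.1991, 0.0405]
orientation: [-180.0, -0.0, -89.9]
force: [-0.6, 0.1, -0.0]
opening: 0.0817
clock: 23.37
tool_pos: [0.5987, -0.1993, 0.1431]
orientation: [-179.9, -0.0, -89.9]
force: [0.9, -0.4, -1.5]
opening: 0.0869
t23.37 pos [ 0.5987 -0.1993  0.1431] yaw -89.92 j [ -1.  20. -12.   0. -58.   1.] F [ 0.9 -0.4 -1.5] open 0.0869
rows x -1.993 y 0.014 z -0.369 turn -0.4996
```

```bash

python3 -m creep '[[-0.08,0.02,-0.08,-0.03,87],[-0.18,0.05,-0.16,-0.065,87],[-0.3,0.08,-0.25,-0.1,87],[-0.42,0.12,-0.35,-0.135,87],[-0.55,0.16,-0.4,-0.17,87],[-0.68,0.2,-0.45,-0.205,87],[-0.8,0.24,-0.5,-0.24,87],[-0.92,0.28,-0.5,-0.27,87]]'
python3 - <<'E'
from h import *
s=snapshot("side");np.savez("side9.npz",**s);crop(s,240,120,360,230,6,"pics/s9.png")
t=snapshot("top");np.savez("top9.npz",**t);crop(t,265,130,425,250,5,"pics/t9.png")
plan([.594,.0585,.18],0)
t0=load("top0.npz");s0=load("side0.npz")
def onface(s,uv,n):
    o,v=ray(s,uv);P0=F0(-.093)+N*n; k=((P0-o)@N)/(v@N); P=o+v*k[:,None]
    return np.c_[(P-P0)@U,(P-P0)@YH]
T=lambda p:np.array(p)/7+[170-.43,150-.43]
S=lambda p:np.array(p)/4.2+[125-.38,175-.38]
for n in(.040,.044): print("top: far end, near end (u,y)",onface(t0,T([[594,264],[580,350]]),n).round(4).tolist())
crop(s0,218,195,252,225,16,"pics/sz.png");crop(t0,238,180,268,204,20,"pics/tz.png")
E
```

```text
clock: 24.03
tool_pos: [0.5704, -0.1066, 0.1925]
orientation: [-179.9, -0.1, -41.0]
force: [0.7, 0.6, -0.0]
opening: 0.0871
t24.13 pos [ 0.5698 -0.1059  0.1918] yaw -41.10 j [  9.  13. -15.  -0. -62.  40.] F [-0.4 -0.6  0.5] open 0.0866
rows x -0.899 y -1.398 z 0.118 turn -0.2283
top: far end, near end (u,y) [[0.0249, -0.0052], [-0.0142, 0.0046]]
top: far end, near end (u,y) [[0.0263, -0.0053], [-0.0126, 0.0044]]
```

View pics/s9.png

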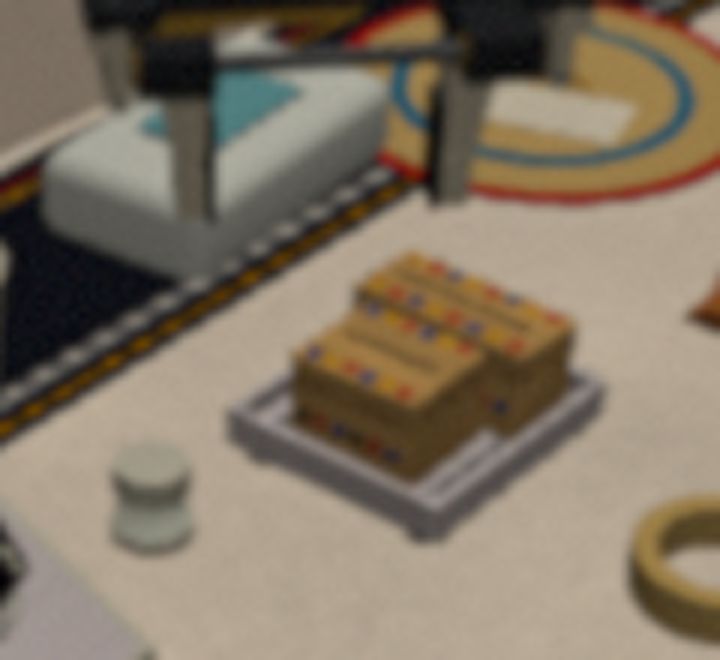

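View pics/sz.png

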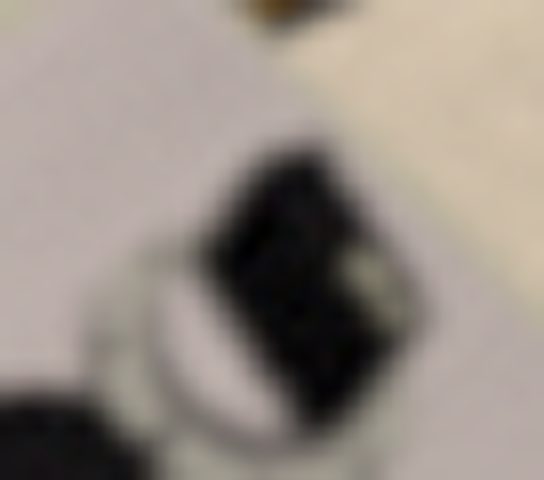

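View pics/tz.png

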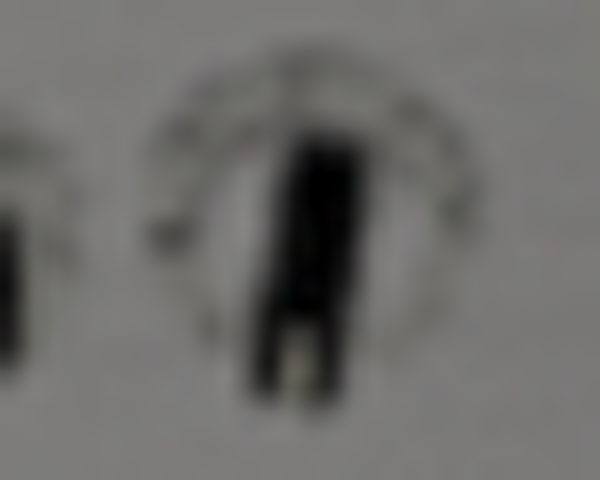

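```bash
python3 - <<'E'
from h import *
t0=load("top0.npz");s0=load("side0.npz")
def onface(s,uv,n):
    o,v=ray(s,uv);P0=F0(-.093)+N*n; k=((P0-o)@N)/(v@N); P=o+v*k[:,None]
    return (1000*np.c_[(P-P0)@U,(P-P0)@YH]).round(1).tolist()
T=lambda p:np.array(p)/20+[238-.475,180-.475]
S=lambda p:np.array(p)/16+[218-.47,195-.47]
print("ring n0 top L,R,top, long line",onface(t0,T([[150,235],[478,215],[310,45],[170,238]]),0))
print("bar top-face near end/far end top view n44",onface(t0,T([[297,385],[335,145]]),.044))
print("side view top-face: far R corner(310,150), near R (425,310), near L(330,430)?, far L (210,250)",onface(s0,S([[310,150],[425,310],[320,425],[215,250]]),.044))
print("side same n14 for lower",onface(s0,S([[320,425],[215,250]]),.014))
print("face edges check top",)
# triangulate mark end
print(tri(t0,T([297,385]),s0,S([395,315])), (tri(t0,T([297,385]),s0,S([395,315]))-F0(-.093))@np.c_[U,YH,N])
# right face edge
print(onface(t0,(np.array([[692,130],[714,421],[688,425]])/7+[169.57,149.57]),0))
E
```

```text
ring n0 top L,R,top, long line [[0.3, 26.8], [-0.9, -24.5], [29.3, -1.0], [-0.5, 23.8]]
bar top-face near end/far end top view n44 [[-10.1, 4.3], [27.9, -5.0]]
side view top-face: far R corner(310,150), near R (425,310), near L(330,430)?, far L (210,250) [[14.0, -6.3], [-15.4, -0.3], [-18.7, 28.0], [10.9, 19.1]]
side same n14 for lower [[-13.9, 5.7], [16.9, -3.6]]
face edges check top
[0.58205656 0.06105705 0.09999688] [-0.01191695  0.00372268  0.04209471]
[[69.1, -52.1], [-69.2, -50.9], [-70.1, -39.0]]
```

Both boxes are on the plate floor, side by side (crop (390,350)). The initial images put the timer at q0≈0.25. I'll hover over it with a narrow opening.

```bash

python3 -m creep '[[-0.06,-0.09,0,0,70],[-0.12,-0.18,0,0,50],[-0.18,-0.27,0,0,35],[-0.24,-0.37,0,0,26],[-0.31,-0.47,0,0,26],[-0.37,-0.57,0,0,26],[-0.43,-0.66,0,0,26],[-0.48,-0.75,0,0,26]]' >/dev/null
python3 -m creep '[[-0.06,-0.1,0,-0.03,26],[-0.12,-0.2,0,-0.06,26],[-0.18,-0.3,0,-0.09,26],[-0.24,-0.4,0,-0.12,26],[-0.3,-0.5,0,-0.15,26],[-0.36,-0.6,0,-0.184,26],[-0.42,-0.64,0,-0.184,26],[-0.42,-0.65,0,-0.184,26]]'
python3 - <<'E'
from h import *
plan([.595,.0587,.15],-8)
E
```

```text
clock: 25.47
tool_pos: [0.5946, 0.0589, 0.1904]
orientation: [180.0, 0.0, -8.3]
force: [-1.2, 0.3, 0.0]
opening: 0.0257
t25.47 pos [0.5946 0.0589 0.1904] yaw -8.33 j [ 24.  15. -12.  -0. -63.  57.] F [-1.2  0.3  0. ] open 0.0257
rows x 0.004 y 0.001 z 0.404 turn -0.0018
```

```bash

python3 -m creep '[[0,0,0.08,0,26],[0,0,0.18,0,26],[0,0,0.3,0,26],[0,0,0.42,0,26],[0,0,0.52,0,26],[0,0,0.6,0,26],[0,0,0.64,0,26],[0,0,0.65,0,26]]'
python3 - <<'E'
from h import *
s=snapshot("side");np.savez("sidea.npz",**s);crop(s,195,165,285,240,8,"pics/sa.png")
t=snapshot("top");crop(t,200,150,300,225,7,"pics/ta.png")
plan([.595,.0587,.098],-8)
P=[[.5946+d*np.sin(np.radians(-8)),.0589-d*np.cos(np.radians(-8)),.1255] for d in(-.034,-.013,.013,.034)]
print(((proj(s,P)-[194.6,164.6])*8).round(0))
E
```

```text
clock: 26.13
tool_pos: [0.5944, 0.057, 0.1244]
orientation: [180.0, 0.1, -8.3]
force: [-0.4, 0.3, 0.9]
opening: 0.0261
t26.23 pos [0.595  0.0573 0.1255] yaw -8.23 j [ 24.  18. -17.   0. -55.  58.] F [-0.7  0.2  0.2] open 0.0260
rows x -0.002 y -0.014 z 0.275 turn -0.0013
[[252. 352.]
 [312. 323.]
 [383. 289.]
 [439. 262.]]
```

View pics/sa.png

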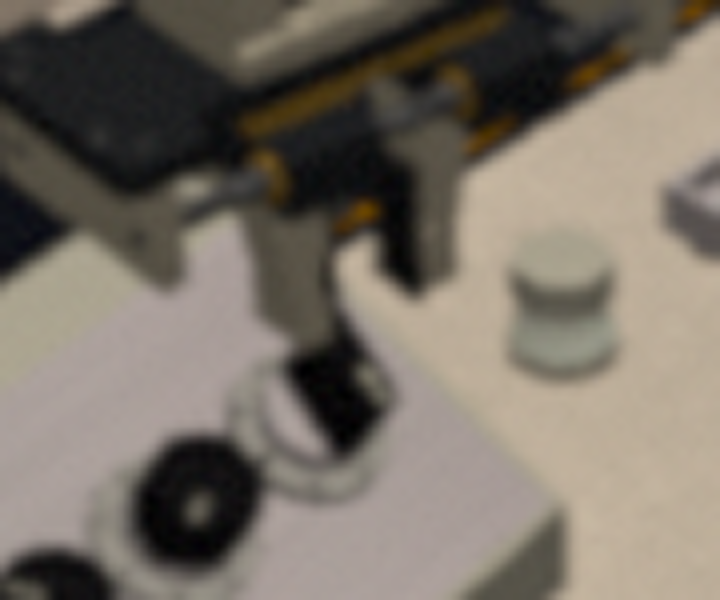

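View pics/ta.png

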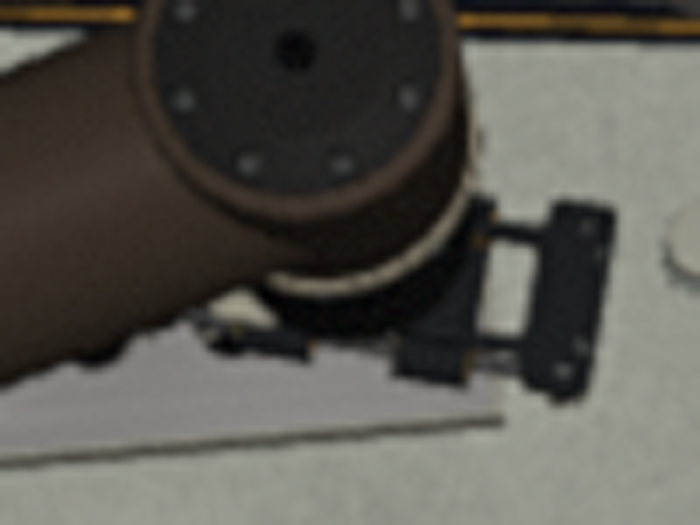

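```bash
python3 - <<'E'
from h import *
s=load("sidea.npz")
im=cv2.imread("pics/sa.png")
q=.25
bx=np.cos(q)*U-np.sin(q)*YH; by=np.sin(q)*U+np.cos(q)*YH
F=F0(-.093)
pr=lambda P:((proj(s,P)-[194.55,164.55])*8).astype(np.int32).reshape(-1,1,2)
for n in(.014,.044):
    cv2.polylines(im,[pr([F+n*N+a*bx*.0175+b*by*.007 for a,b in((1,1),(1,-1),(-1,-1),(-1,1))])],True,(0,255,0),1)
c=np.cos(np.radians(-8));sn=np.sin(np.radians(-8))
for z,col in((.1255,(255,0,0)),(.098,(0,0,255))):
  for sg in(-1,1):
    P=[]
    for d,e in((.013,.0095),(.034,.0095),(.034,-.0095),(.013,-.0095)):
        d*=sg; P.append([.595+d*sn+e*c,.0573-d*c+e*sn,z])
    cv2.polylines(im,[pr(P)],True,col,1)
cv2.imwrite("pics/sb.png",im)
E
```

```text
(no output)
```

View pics/sb.png

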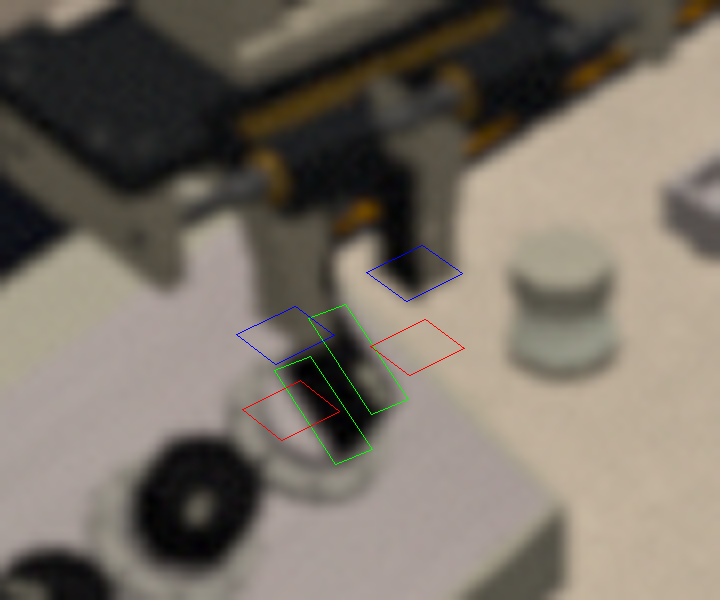

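```bash

python3 -m creep '[[0,-0.005,0.04,0,26],[0,-0.01,0.08,0,26],[0,-0.01,0.12,0,26],[0,-0.01,0.16,0,26],[0,-0.01,0.2,0,26],[0,-0.01,0.24,0,26],[0,-0.01,0.265,0,26],[0,-0.01,0.275,0,26]]'
python3 - <<'E'
from h import *
s=snapshot("side");np.savez("sidec.npz",**s);crop(s,195,165,285,240,8,"pics/sc.png")
plan([.595,.0587,.098],-84)
E
```

```text
clock: 26.9
tool_pos: [0.5948, 0.0584, 0.0974]
orientation: [180.0, 0.0, -8.2]
force: [-0.5, -0.2, -0.4]
opening: 0.0259
t26.95 pos [0.5948 0.0583 0.0975] yaw -8.21 j [ 24.  20. -19.  -0. -51.  57.] F [ 0.4 -0.6 -0.1] open 0.0260
rows x 0.002 y -0.004 z -0.005 turn 0.4210
```

View pics/sc.png

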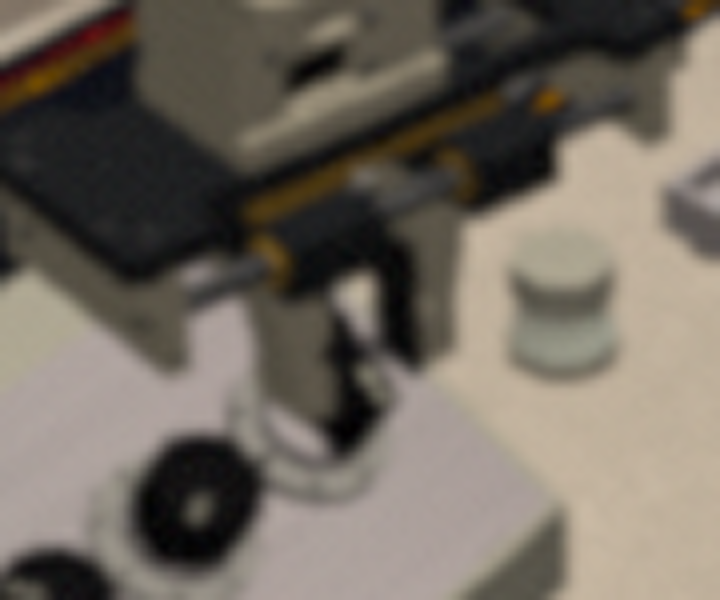

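```bash

python3 -m creep '[[0,0,0,0.03,26],[0,0,0,0.065,26],[0,0,0,0.1,26],[0,0,0,0.135,26],[0,0,0,0.17,26],[0,0,0,0.205,26],[0,0,0,0.24,26],[0,0,0,0.26,26]]'
python3 - <<'E'
from h import *
s=snapshot("side");np.savez("sidec.npz",**s);crop(s,195,165,285,240,8,"pics/sd.png")
plan([.595,.0587,.098],-84)
E
```

```text
clock: 27.62
tool_pos: [0.5956, 0.0595, 0.0985]
orientation: [-179.9, 0.0, -55.3]
force: [-0.2, 3.1, -0.4]
opening: 0.0263
t27.67 pos [0.5956 0.0593 0.0986] yaw -55.46 j [ 24.  20. -19.  -0. -51.  10.] F [-1.   2.6  1.6] open 0.0262
rows x 0.002 y 0.008 z 0.006 turn 0.1585
```

View pics/sd.png

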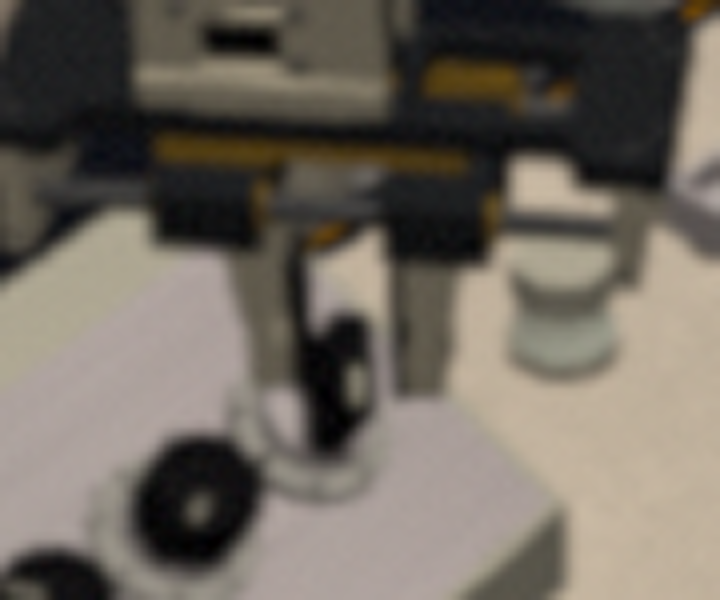

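The bar follows the fingers, with small forces. Continuing to yaw -84.

```bash

python3 -m creep '[[0,0,0,0.03,26],[0,0,0,0.06,26],[0,0,0,0.09,26],[0,0,0,0.12,26],[0,0,0,0.14,26],[0,0,0,0.158,26],[0,0,0,0.158,26],[0,0,0,0.158,26]]'
python3 - <<'E'
from h import *
s=snapshot("side");np.savez("sidec.npz",**s);crop(s,195,165,285,240,8,"pics/se.png")
plan([.595,.0587,.098],-84)
E
```

```text
clock: 28.33
tool_pos: [0.5959, 0.0589, 0.0985]
orientation: [-179.9, 0.0, -83.3]
force: [2.9, 2.7, -0.6]
opening: 0.0262
t28.38 pos [0.5958 0.0588 0.0985] yaw -83.27 j [ 24.  20. -19.   0. -51. -18.] F [ 2.7  2.2 -0.2] open 0.0258
rows x -0.000 y 0.008 z 0.005 turn 0.0041
```

View pics/se.png

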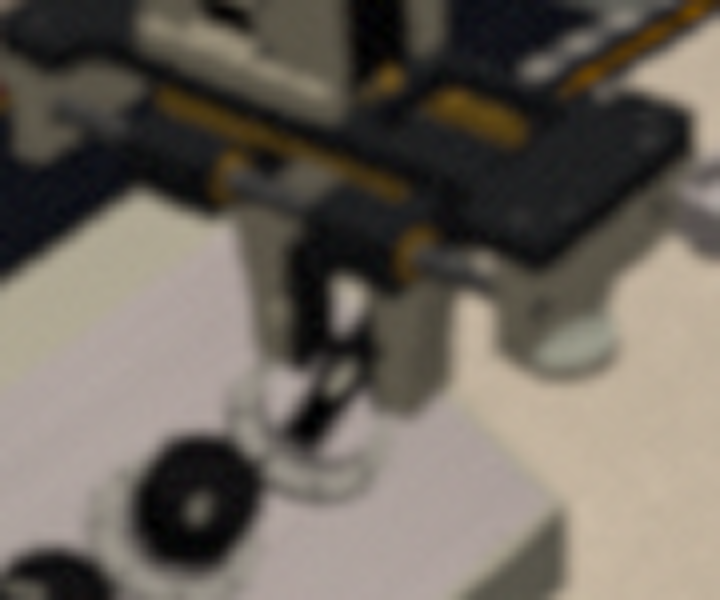

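```bash

python3 -m creep '[[0,0,0,0.004,25],[0,0,0,0.004,24],[0,0,0,0.004,23],[0,0,0,0.004,22],[0,0,0,0.004,21],[0,0,0,0.004,21],[0,0,0,0.004,21],[0,0,0,0.004,21]]'
python3 - <<'E'
from h import *
s=snapshot("side");np.savez("sidec.npz",**s);crop(s,195,165,285,240,8,"pics/sf.png")
plan([.595,.0587,.098],-84)
E
```

```text
clock: 29.05
tool_pos: [0.5964, 0.0583, 0.0986]
orientation: [-179.9, -0.0, -84.1]
force: [7.1, -1.0, -0.6]
opening: 0.0214
t29.10 pos [0.5965 0.0583 0.0986] yaw -84.12 j [ 24.  20. -19.   0. -51. -18.] F [ 7.7 -0.5 -1. ] open 0.0212
rows x -0.005 y 0.014 z 0.006 turn -0.0006
```

View pics/sf.png

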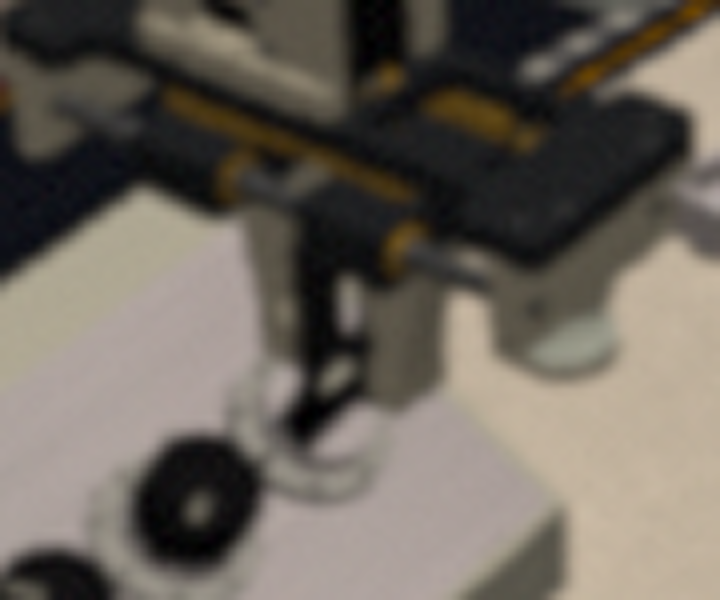

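```bash

python3 -m creep '[[0,-0.01,0,0,21],[0,-0.02,0,0,21],[0,-0.03,0,0,21],[0,-0.03,0,0,20],[0,-0.03,0,0,19],[0,-0.03,0,0,18],[0,-0.03,0,0,18],[0,-0.03,0,0,18]]'
python3 - <<'E'
from h import *
s=snapshot("side");np.savez("sidec.npz",**s);crop(s,195,165,285,240,8,"pics/sg.png")
plan([.595,.0587,.098],-84)
E
```

```text
clock: 29.77
tool_pos: [0.5978, 0.0585, 0.098]
orientation: [180.0, -0.0, -84.2]
force: [1.0, -1.6, 1.1]
opening: 0.018
t29.82 pos [0.5977 0.0585 0.0979] yaw -84.18 j [ 24.  20. -18.   0. -52. -18.] F [ 2.  -1.9  1.4] open 0.0185
rows x -0.005 y 0.027 z -0.001 turn -0.0010
```

View pics/sg.png

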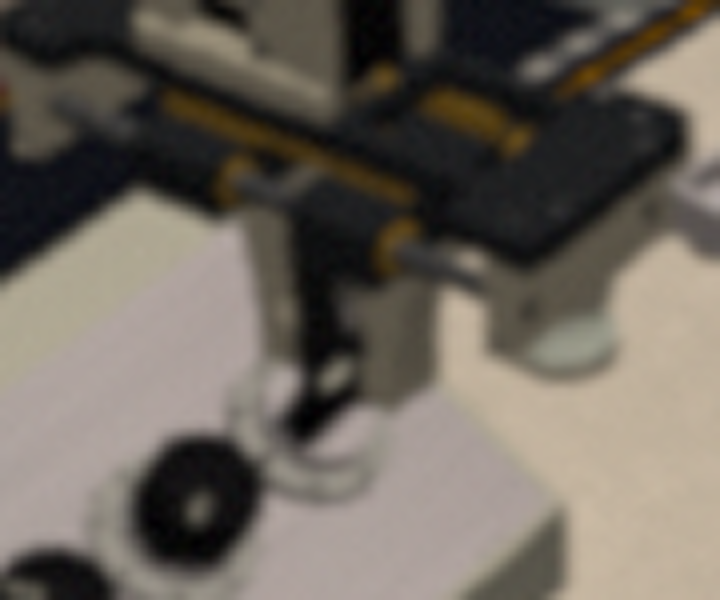

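```bash

python3 -m creep '[[0,0,0,0,17],[0,0,0,0,16],[0,0,0,0,15],[0,0,0,0,14],[0,0,0,0,13],[0,0,0,0,13],[0,0,0,0,13],[0,0,0,0,13]]'
python3 - <<'E'
from h import *
s=snapshot("side");np.savez("sidec.npz",**s);crop(s,195,165,285,240,8,"pics/sh.png")
plan([.595,.0587,.098],-84)
E
```

```text
clock: 30.48
tool_pos: [0.5978, 0.0586, 0.0979]
orientation: [180.0, -0.0, -84.2]
force: [0.8, -3.0, 0.7]
opening: 0.0177
t30.53 pos [0.5978 0.0586 0.0979] yaw -84.18 j [ 24.  20. -18.  -0. -52. -18.] F [ 0.6 -2.9  0.5] open 0.0176
rows x -0.004 y 0.027 z -0.001 turn -0.0010
```

View pics/sh.png

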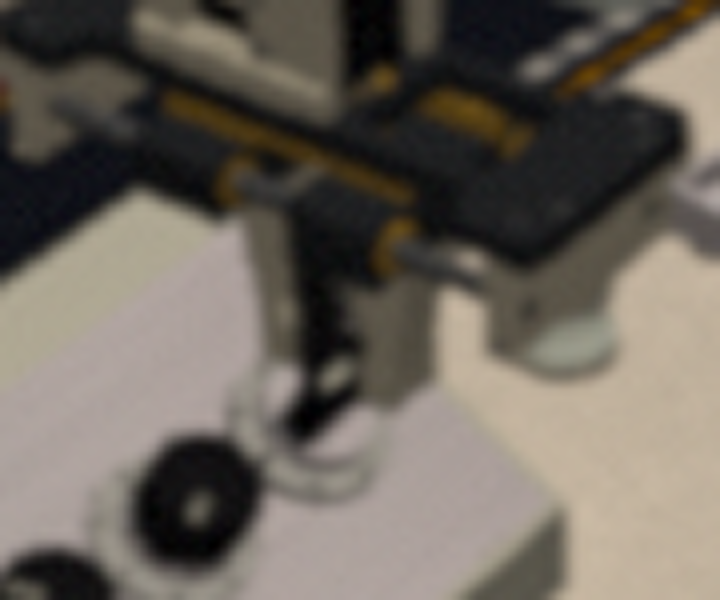

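Squeezed at 17.7 mm. I'll open, lift away and look.

```bash

python3 -m creep '[[0,0,0,0,20],[0,0,0,0,26],[0,0,0,0,30],[0,0,0,0,32],[0,0,-0.1,0,32],[0,0,-0.3,0,32],[0,0,-0.5,0,32],[0,0,-0.75,0,32]]'
python3 -m creep '[[0.12,0,-0.1,0,32],[0.24,0.05,-0.2,0,32],[0.36,0.1,-0.2,0,32],[0.48,0.15,-0.2,0,32],[0.6,0.2,-0.2,0,32],[0.72,0.25,-0.2,0,32],[0.86,0.3,-0.2,0,32],[1.0,0.35,-0.2,0,32]]'
python3 -m creep '[[0.12,0,0,0,32],[0.24,0.1,0,0,32],[0.36,0.2,0,0,32],[0.48,0.3,0,0,32],[0.6,0.4,0,0,32],[0.72,0.5,0,0,32],[0.86,0.6,0,0,32],[1.0,0.7,0,0,32]]'
python3 - <<'E'
from h import *
s=snapshot("side");np.savez("sidez.npz",**s);crop(s,195,165,285,240,8,"pics/si.png")
t=snapshot("top");np.savez("topz.npz",**t);crop(t,165,150,375,275,3.8,"pics/ti.png")
crop(t,238,180,268,204,20,"pics/tj.png")
plan([.595,.0587,.098],-84)
E
```

```text
clock: 31.2
tool_pos: [0.5974, 0.0587, 0.1736]
orientation: [179.9, -0.0, -84.2]
force: [0.5, -0.3, 0.4]
opening: 0.0315
clock: 31.87
tool_pos: [0.5725, -0.0459, 0.1924]
orientation: [179.9, -0.0, -84.2]
force: [0.0, -0.2, -0.4]
opening: 0.0316
clock: 32.53
tool_pos: [0.5128, -0.152, 0.1933]
orientation: [-180.0, 0.0, -84.2]
force: [1.5, 0.3, -0.0]
opening: 0.0321
t32.63 pos [ 0.5121 -0.1528  0.1933] yaw -84.27 j [  4.   9. -20.  -0. -61.   1.] F [ 0.  -0.8 -0.1] open 0.0320
rows x -2.022 y -1.036 z 0.953 turn -0.0015
```

View pics/si.png

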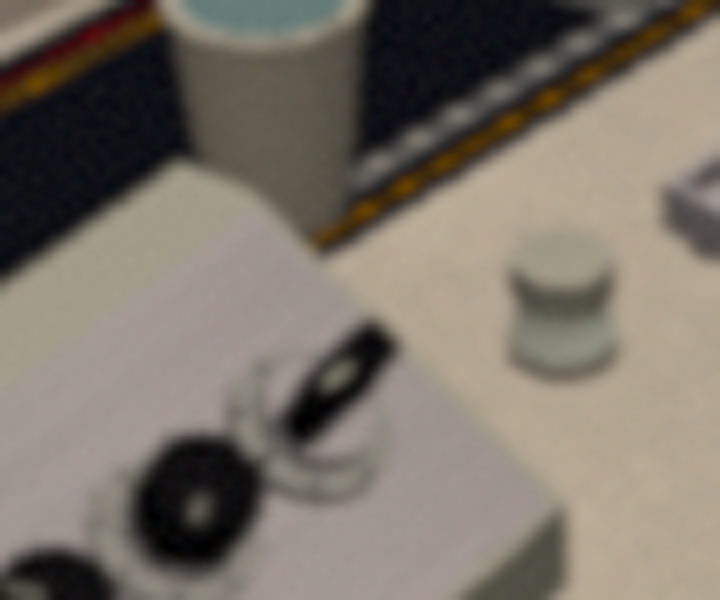

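View pics/ti.png

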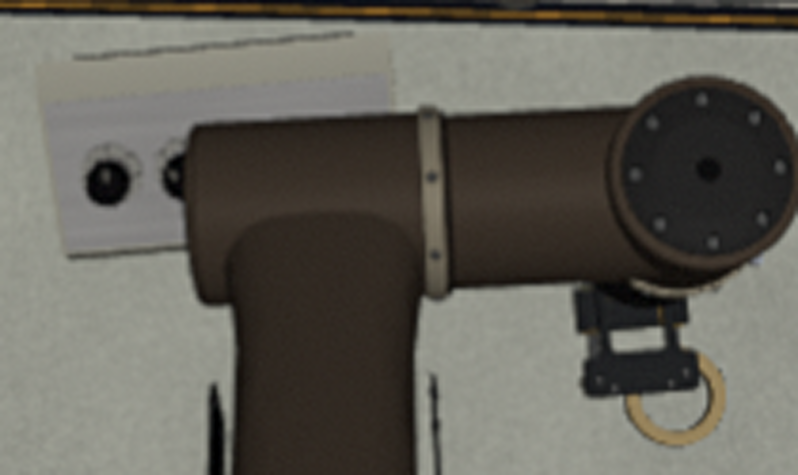

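View pics/tj.png

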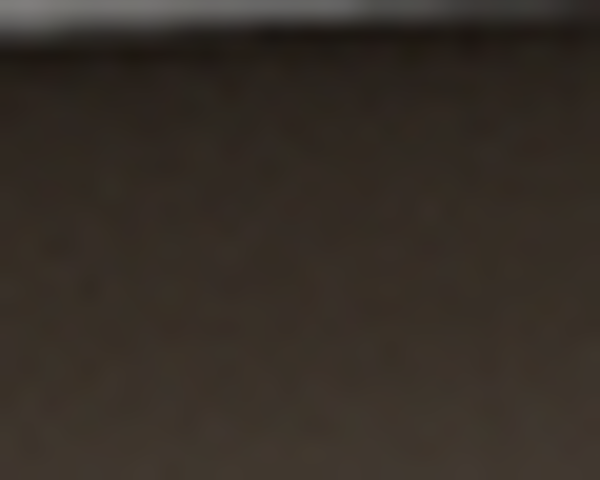

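```bash

python3 -m creep '[[0.12,0,0,0,32],[0.24,0.05,0,0,32],[0.36,0.1,0,0,32],[0.48,0.15,0,0,32],[0.6,0.2,0,0,32],[0.72,0.25,0,0,32],[0.86,0.3,0,0,32],[1.0,0.35,0,0,32]]' >/dev/null
python3 -m creep '[[0.12,0,0,0,32],[0.24,0.05,0,0,32],[0.36,0.1,0,0,32],[0.48,0.15,0,0,32],[0.6,0.2,0,0,32],[0.72,0.25,0,0,32],[0.86,0.3,0,0,32],[1.0,0.35,0,0,32]]' >/dev/null
python3 -m creep '[[0.12,0,0,0,32],[0.24,0.05,0,0,32],[0.36,0.1,0,0,32],[0.48,0.15,0,0,32],[0.6,0.2,0,0,32],[0.72,0.25,0,0,32],[0.86,0.3,0,0,32],[1.0,0.35,0,0,32]]'
python3 - <<'E'
from h import *
s=snapshot("side");np.savez("sidez.npz",**s)
t=snapshot("top");np.savez("topz.npz",**t);crop(t,165,150,375,275,3.8,"pics/tk.png")
crop(t,238,180,268,204,20,"pics/tl.png")
E
```

```text
clock: 34.63
tool_pos: [0.4395, -0.4613, 0.1932]
orientation: [-180.0, -0.0, -84.2]
force: [0.3, -0.1, -0.0]
opening: 0.0323
```

View pics/tk.png

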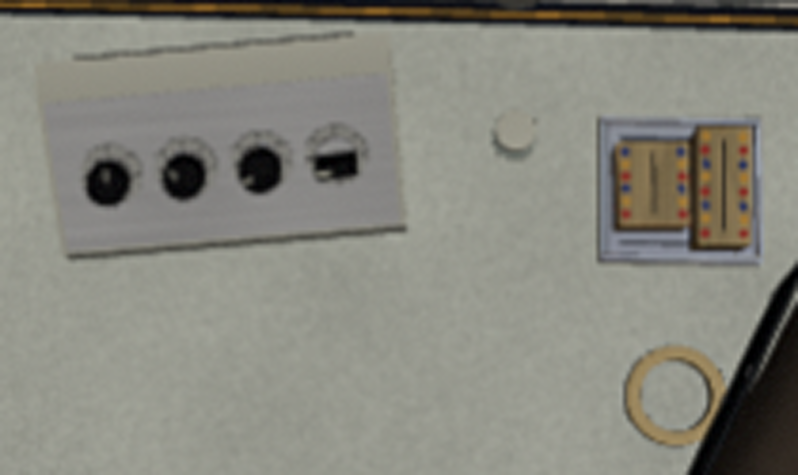

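View pics/tl.png

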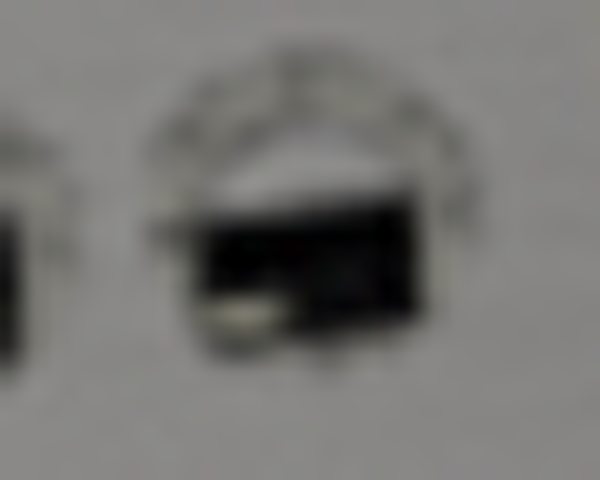

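```bash
python3 - <<'E'
from h import *
t=load("topz.npz");s=load("sidez.npz")
def onface(s,uv,n):
    o,v=ray(s,uv);P0=F0(-.093)+N*n; k=((P0-o)@N)/(v@N); P=o+v*k[:,None]
    return (1000*np.c_[(P-P0)@U,(P-P0)@YH]).round(1)
# dark-mask fit, timer region in top view, upsampled
x0,y0=238,180;k=20
g=cv2.cvtColor(cv2.resize(t["img"][y0:204,x0:268],None,fx=k,fy=k,interpolation=cv2.INTER_CUBIC),cv2.COLOR_BGR2GRAY)
m=(g<60).astype(np.uint8); m[:,:150]=0
c=max(cv2.findContours(m,0,1)[0],key=cv2.contourArea)
p=c[:,0].astype(float)/k+[x0-.475,y0-.475]
for nm,f,n in(("upper edge n14",min,.014),("lower edge n44",max,.044)):
    cols={}
    for a in c[:,0]:
        if 230<a[0]<395: cols[a[0]]=f(cols.get(a[0],a[1]),a[1])
    q=np.array([[a,b] for a,b in cols.items()])/k+[x0-.475,y0-.475]
    F=onface(t,q,n); sl=np.polyfit(F[:,1],F[:,0],1); print(nm,"du/dy",sl.round(3))
crop(s,218,195,252,225,16,"pics/sm.png")
# boxes
C=lambda p:np.array(p)/3.8+[165-.37,150-.37]
print("short lid",onz(t,C([[616,140],[688,138],[688,230],[618,230]]),.066).mean(0),"long",onz(t,C([[697,127],[752,125],[752,247],[697,247]]),.066).mean(0))
E
```

```text
upper edge n14 du/dy [-0.065  7.301]
lower edge n44 du/dy [ 0.364 -0.704]
short lid [ 0.59662958 -0.19822187  0.066     ] long [ 0.59649543 -0.25758915  0.066     ]
```

View pics/sm.png

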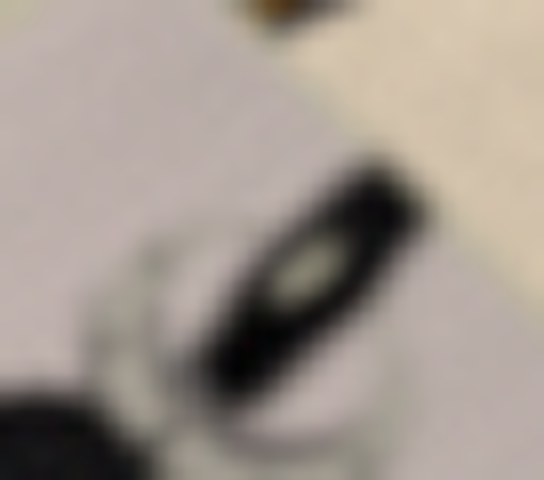

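```bash
python3 - <<'E'
from h import *
s=load("sidez.npz");t=load("topz.npz")
def onface(s,uv,n):
    o,v=ray(s,uv);P0=F0(-.093)+N*n; k=((P0-o)@N)/(v@N); P=o+v*k[:,None]
    return (1000*np.c_[(P-P0)@U,(P-P0)@YH]).round(1)
S=lambda p:np.array(p)/16+[218-.47,195-.47]
for e in([[425,215],[310,345]],[[365,155],[262,262]],[[335,250],[280,300]]):
    F=onface(s,S(e),.044); d=F[1]-F[0]; print(F.tolist(), "du/dy %.2f"%(d[0]/d[1]))
T=lambda p:np.array(p)/20+[238-.475,180-.475]
F=onface(t,T([[215,312],[285,303]]),.044);d=F[1]-F[0];print("mark top",F.tolist(),d[0]/d[1])
a=load("top0.npz")["img"].astype(int);b=t["img"].astype(int)
print("scene diff jar",abs(a-b)[175:195,290:310].max(),"cup",abs(a-b)[120:155,288:318].max(),"pots",abs(a-b)[220:285,135:158].max(),"coasters",abs(a-b)[205:245,392:430].max())
E
```

```text
[[-4.4, -12.9], [-8.7, 19.1]] du/dy -0.13
[[8.3, -13.0], [5.2, 14.6]] du/dy -0.11
[[-0.1, 3.6], [-0.8, 17.2]] du/dy -0.05
mark top [[2.8, 15.5], [3.3, 4.8]] -0.04672897196261683
scene diff jar 17 cup 16 pots 17 coasters 121
```

The bar lies across the console with its mark to the left. The estimates run from 1.44 to 1.52 rad, inside the 1.37–1.77 band. Both boxes lie within the rim, and the arm is clear.

```bash
python3 -c "
from h import *
print(ctrl.get_obs()['clock'],ctrl.get_obs()['force']); print(workorder.close_job())"
```

```text
34.7333 [-0.37637519  0.58474005 -0.5108672 ]
the job is handed in; nothing more can be done
None
```

The job is handed in at 34.7 s. Both boxes stand side by side on the warming plate, and the timer is turned across with its white mark to the left. The hand-in gives no verdict.

- **Boxes:** I lowered each one slowly onto the plate floor. The force at contact was about 7 N for the long box and barely measurable for the short one. The last top view puts their centres at about (0.5965, -0.2576) for the long box and (0.5966, -0.198) for the short box, both inside the rim and lid up.
- **Timer:** I straddled the bar, turned it and squeezed it to line it up. My five readings of the final angle disagree slightly. The two from the outline of the bar's top in the side view give 1.44–1.46 rad. The other three, two from the mark and one from the bar's edge in the top view, give 1.50–1.52 rad. All are inside 1.37–1.77. I left out one fit to the bar's lower edge in the top view because the white mark spoiled it.
- **Everything else:** I saw no contact with the round knobs. Comparing the first and last top views, the jar, cup and pots had not moved. The same comparison showed a difference at the coasters, probably because the arm was in front of them, and I did not check further. I did not compare the tape numerically, but it looks to be in the same place.

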